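# Let two toy logs out of the hopper

### The arm

A 7-joint arm with a two-finger parallel gripper is mounted at the origin on the work surface. World frame = base frame: x ahead of the robot, y to its left, z up, the work surface at z = 0. Lengths are in m, angles in rad, forces in N, time in s.
With the tool pointing down it reaches from about 0.425 to 0.875 m from the base axis. Payload 4.7 kg.
Tool frame: the origin (TCP) lies on the centre line of the jaws, within the pads' length; the fingertips stand 14 mm ahead of it and the grasp point (between the pads) lies 5 mm behind it; z points along the fingers, y is the direction in which the jaws open and shut (so a half turn about z gives the same grasp; the last joint's range is limited). The gripper opens to 87 mm and grips with 3 to 60 N. Pads are 19 mm wide; open, the fingers measure 117 mm over their backs; the gripper's body (75 mm by 190 mm) begins 51 mm behind the grasp point.
Start: joints at [1.306, 0.321, -0.07, 1.45, 0.023, 1.371, -0.057], TCP at [0.179, -0.625, 0.237] pointing down, gripper open.
Joint ranges: [-2.86, 2.86], [-0.3, 2.09], [-1.38, 1.24], [0.06, 2.45], [-1.56, 4.7], [0.09, 2.05], [-2.69, 2.69]. Speed limits (rad/s): [2.57, 2.57, 3.14, 3.14, 3.14, 3.14, 3.14].

### API

Orientations are given as a rotation vector (axis times angle).
In Python, from bench import ctrl, optics, models gives the robot as it stands. The module is installed in compiled form; this text tells all that it offers.
- The arm moves only by the tool arm_command, never from a script. Its argument "motion" is a list of rows, each a list of 3 entries, a list of its own where there are three numbers: the shift along the tool's x, y, z in mm, then the turn, a rotation vector about the tool's x, y, z in degrees, then the closure, from 0 (fully open) to 1 (shut). In form: [[[x, y, z], [ax, ay, az], claw], ...]. A call has 1 to 8 rows; each row shifts and turns the commanded pose from where the row before left it, along the tool's axes as they then stand; what a row does not reach is not made up. A row lasts 1/12 s, in which the tool goes at most 41.7 mm and 7.16 degrees, less where a joint would pass 70% of its speed; a pose out of reach is approached as far as the arm can. A call with a gripper value outside its range is refused whole. The fingers move at their own pace and stop on an object; "force" is the grip in N (left out, the last holds). Time passes only in rows, so rows that do not move let the fingers close. It gives the time, the measured TCP pose, the force and the opening at its end, in the units of the state.
- ctrl.get_state(): the state, without advancing time (a new reading comes with each control period).
- optics.get_image(name): name is "scene" or "side" or "wrist"; returns (picture, depth): 400x640x3 uint8, blue, green, red; 400x640 float32, m along the optical axis (not along the pixel's ray), 0 where there is no reading.
- optics.camera_model(name): a dict with "fovy" (degrees; the focal length in pixels is half the picture's height over the tangent of half this angle, whatever the lens; pixels are square), "cx", "cy" (the principal point, pixels), "rvec" (rotation vector, rad) and "tvec" (3), from world to camera coordinates, as OpenCV has them; the wrist camera has in their place "mount" (4x4, takes a point from camera to tool coordinates, whose origin is the TCP and whose axes are the flange's). Camera axes: x right, y down, z forward; pixel columns grow to the right and rows downward; lengths in m; the calibration is good to about 2 mm. A picture is of the moment at which its call begins: read the wrist's pose just before it. camera_model takes no time and is no camera call.
- ctrl.close_job(): hands the job in, once; it reports no verdict.
Trained networks look in the newest picture that a camera, given by its name, has taken for a name from the list of things; names that differ only in an ending like _2 or _b are one class to them, and where a whole thing is asked for, a point or a joint stands for the part that bears it (a point fixed in the world has none). Each returns a list of dicts, best first, with "conf" (0 to 1); they miss things now and then, are a little off and sometimes report something else, mostly with a low value. They report only what shows in the picture. A call takes as long as a camera call. They do not tell look-alikes from the thing itself.
- models.search_frame(camera, target): "location" ([x, y, z] in m, in the coordinates of the camera as it stood for that picture, good to about 4 mm: the middle of the surface that is visible of it).
- models.silhouettes(camera, target): "pixels" (400x640 bool, what is visible of it).
The state is a dict: "time": time; "joint_positions": joint angles; "qd": joint speeds; "joint_torque": joint torques, N m; "position": TCP position; "tool_rot": TCP orientation; "ft_force": force on the tool from outside, world axes, zero at the start; "torque": the same for the moment, N m; "grip_width": opening from 0.0 (shut) to 1.0 (fully open).
Only numpy, scipy, OpenCV 4.12 (cv2) and the standard library are available. Lean on these libraries where they do the work, as an engineer would, in place of code of your own. Each camera call takes 0.05 s, during which the arm holds its last target.

### The job

Stand the white tub on the table under the right-hand half of the wooden log hopper (right as the robot sees it), its handle towards the robot. Then slide the hopper's bottom gate part of the way to the left so that exactly the two right-hand logs drop into the tub and the other two stay in, and slide it fully shut again. Leave the tub with its two logs standing there, and do not disturb the other toys.

Things in the scene. Friction and masses are not known exactly. Their poses are not given: they have to be found in the camera images.
- hopper: fixed plywood log hopper, 374 mm wide (y), 165 tall. Origin on the table under its centre; x points to its back (front is -x), y along the row of logs, z up. Four open-topped chambers 42 mm wide, centres at y = -69, -23, 23, 69 mm; front and back walls at x = +-43, z = 113 to 165. Four 14 mm posts at x = +-49, y = +-180, feet x = -65 to 65. Open between the posts below z = 104 mm
- hopper_lip (a point): middle of the lip of the board that flares forward and up from the hopper's front wall (190 mm wide, |y| < 95): hopper x = -88, z = 199 mm; the board starts at x = -40, z = 160 mm. It overhangs the gate's knob: take the knob with the tool leaning 35 to 45 degrees, fingers pointing forward (hopper +x) and down
- hopper_drop (a point): middle of the drop area of the first two chambers, at the gate's underside: hopper x = 0, y = -46, z = 104 mm. The tub belongs under this point. Hopper -y is the robot's right
- gate (a joint): gate opening in m: 0 fully shut (end stop), grows as the 6 mm gate board under the logs (z = 104 to 110 mm) slides along hopper +y, end stop 0.130; drag about 1.5 N, stays where left. The gap grows from hopper y = -92 towards +y, so logs drop in order from the -y end: first by about 0.045, second by 0.090; the third begins to fall at about 0.112. Starts 0 to 0.012
- gate_knob (a point): centre of the gate's wooden knob, a block 30 mm long (hopper x), 20 wide (y, pinch it here), 24 tall, at hopper x = -92, y = 20 + the opening, z = 112 mm; moves with the gate. About 30 mm is free behind it to the front wall, 40 mm below it to the tub's rim height
- tub_mid (a point): centre, half-way up, of the white plastic tub: open box 130 (x) x 160 (y) x 60 mm tall, walls 5 mm, about 180 g, on the table. x runs from its handle to the far wall, z up. Well placed when it stands on the table with its axes along the hopper's and this point at hopper x = 0 (+-15 mm), y = -46 (+-25 mm)
- tub_grip (a point): grip point of the tub's handle, a level bar 20 mm wide (tub y), 20 mm tall, centred 42 mm above the table, running from the front wall (tub x = -65 mm) to x = -155; this point is at tub x = -130 mm. The tub slides along the table when led by it; leaning the tool 15 degrees or more (fingers forward) keeps the gripper clear of the hopper lip
- log1: plain wooden log (cylinder 38 mm thick, 70 mm long, about 50 g, lying along hopper x), origin at its centre; at the start it lies in the hopper's first chamber counted from the hopper's -y end (centre at hopper y = -69 mm, z = 129 mm)
- log2: plain wooden log (cylinder 38 mm thick, 70 mm long, about 50 g, lying along hopper x), origin at its centre; at the start it lies in the hopper's second chamber counted from the hopper's -y end (centre at hopper y = -23 mm, z = 129 mm)
- log3: plain wooden log (cylinder 38 mm thick, 70 mm long, about 50 g, lying along hopper x), origin at its centre; at the start it lies in the hopper's third chamber counted from the hopper's -y end (centre at hopper y = 23 mm, z = 129 mm)
- log4: plain wooden log (cylinder 38 mm thick, 70 mm long, about 50 g, lying along hopper x), origin at its centre; at the start it lies in the hopper's fourth chamber counted from the hopper's -y end (centre at hopper y = 69 mm, z = 129 mm)
- excavator: yellow toy excavator, 180 x 92 x 132 mm, origin under the middle of its tracks; a bystander
- jar: glass marble jar with a steel screw lid, 84 mm wide, 125 mm tall, origin at the centre of its underside; a bystander
- cup: small grey plastic cup, 76 mm wide, 85 mm tall, origin at the centre of its underside; a bystander
Things that resemble listed ones, but are neither listed nor needed, are in the scene too. Leave any black or red look-alike of the log3 alone. What is shaped like the log2 but red is not meant.

How it is judged:
By the outcome, as a careful person would: the job done as asked, in the order asked, and still so for the second after the job is handed in, with the robot touching nothing.
It also fails if it takes over 64 s, if anything falls off the work surface, if the arm or the gripper's body presses on something with over 40 N, if the wrist force passes 120 N, or if a joint passes its speed limit or range.

## Working session

There is one attempt and no reset: what is moved stays moved. The work goes in short steps, Python scripts to look and compute and a tool call to move; the robot and the scene stay as the last step left them, time stands still between calls to the robot, and variables do not carry over. Pictures are saved under pics/ and viewed, and the job is handed in when it is done.

Besides the shell and the picture viewer there is one more tool, called after ">>>" as name(argument=value, ...), one argument or row to a line, values as JSON. arm_command: Moves the arm, as the interface text tells. Its arguments: {"type":"object","properties":{"motion":{"type":"array","items":{"type":"array"}},"force":{"type":"number"}},"required":["motion"]}

```bash
mkdir -p pics; ls; python3 - <<'E'
from bench import ctrl, optics, models
import cv2,numpy as np
print(ctrl.get_state())
for n in ["scene","side","wrist"]:
    im,d=optics.get_image(n); cv2.imwrite(f"pics/{n}0.png",im); np.save(f"pics/{n}0.npy",d)
    print(n,optics.camera_model(n))
E
```

```text
pics
{'time': 0.0, 'joint_positions': array([ 1.30608886,  0.32179958, -0.07005499,  1.45170004,  0.02260163,
        1.37082905, -0.05687467]), 'qd': array([-1.28614090e-04, -7.63933973e-06, -1.10954113e-03, -5.78800012e-04,
       -4.66393512e-04, -1.13284975e-05, -1.21168737e-03]), 'joint_torque': array([-5.38191744e-04, -4.91286349e+01, -4.04133406e-01, -3.12525237e+01,
       -6.38177013e-02,  4.37792810e-02,  1.85533945e-04]), 'position': array([ 0.17866858, -0.62438989,  0.23546392]), 'tool_rot': array([-3.10921654e+00, -4.36311372e-01,  6.00181175e-04]), 'ft_force': array([ 0.02810155, -0.34246748, -0.7431753 ]), 'torque': array([-0.00024911,  0.06158018, -0.04186874]), 'grip_width': 1.0008887928667176}
scene {'fovy': 45.91236847788345, 'cx': 317.29744133164127, 'cy': 203.44236116660315, 'rvec': array([ 1.29843623,  2.41374056, -0.79173827]), 'tvec': array([ 0.32139018, -0.28860197,  1.55791272])}
side {'fovy': 43.082944712162345, 'cx': 323.86234384873103, 'cy': 193.27399046468818, 'rvec': array([ 0.64367325, -2.57353632,  1.21358675]), 'tvec': array([0.50476614, 0.27670595, 1.37716494])}
wrist {'fovy': 66.67585808524984, 'cx': 318.30170203258194, 'cy': 203.60461027639084, 'mount': array([[ 8.67033294e-04, -9.63874841e-01, -2.66354162e-01,
         7.29527645e-02],
       [ 9.99999572e-01,  9.22121455e-04, -8.17586205e-05,
        -1.94394872e-04],
       [ 3.24415964e-04, -2.66353977e-01,  9.63875227e-01,
        -1.47545870e-01],
       [ 0.00000000e+00,  0.00000000e+00,  0.00000000e+00,
         1.00000000e+00]])}
```

View pics/scene0.png

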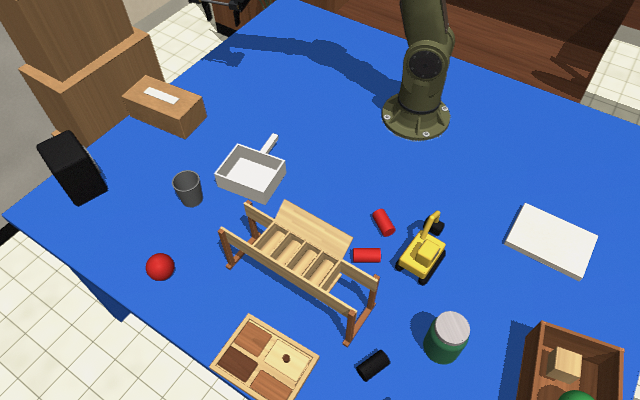

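View pics/side0.png

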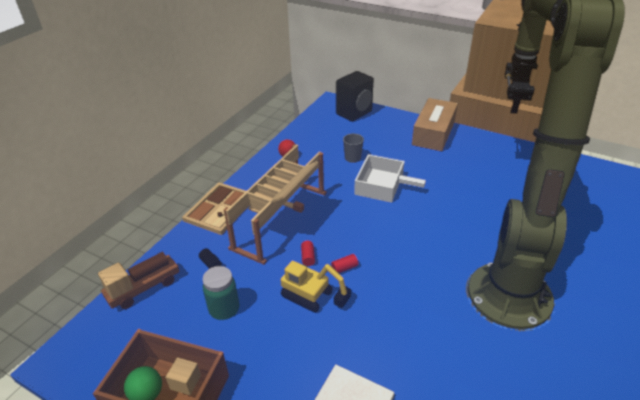

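View pics/wrist0.png

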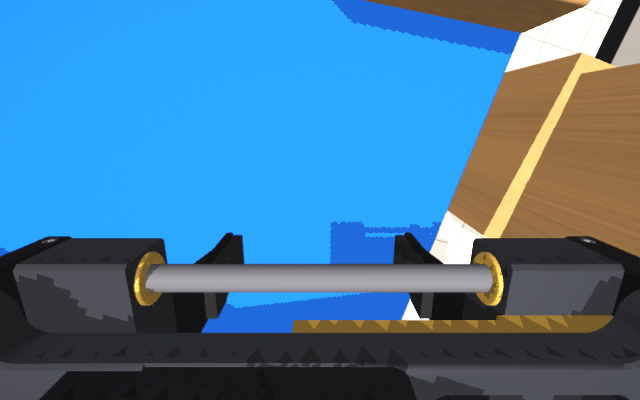

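The scene view shows the white tub at (250,172), with its handle running up-right to (275,140). The hopper is centred near (300,255), and its lip board is at (315,228). Red log look-alikes lie on the table at (383,222) and (366,255), and there is a black one at (373,365). The bystanders are the cup (187,188), excavator (425,250) and jar (447,337).

```bash
cat > h.py <<'E'
from bench import ctrl, optics, models
import cv2,numpy as np
from scipy.spatial.transform import Rotation as R
def K(n):
    m=optics.camera_model(n); f=200/np.tan(np.radians(m['fovy']/2)); return f,m['cx'],m['cy'],m
def cam2w(n,P,st=None):
    m=optics.camera_model(n); P=np.asarray(P,float)
    if n=='wrist':
        M=m['mount']; T=P@M[:3,:3].T+M[:3,3]
        return T@R.from_rotvec(st['tool_rot']).as_matrix().T+st['position']
    Rm=R.from_rotvec(m['rvec']).as_matrix()
    return (P-m['tvec'])@Rm
def cloud(n,d,mask,st=None):
    f,cx,cy,m=K(n); v,u=np.nonzero(mask&(d>0)); z=d[v,u]
    return cam2w(n,np.c_[(u-cx)/f*z,(v-cy)/f*z,z],st),u,v
def proj(n,W,st=None):
    f,cx,cy,m=K(n); W=np.asarray(W,float)
    if n=='wrist':
        M=m['mount']; T=(W-st['position'])@R.from_rotvec(st['tool_rot']).as_matrix()
        C=(T-M[:3,3])@M[:3,:3]
    else: C=W@R.from_rotvec(m['rvec']).as_matrix().T+m['tvec']
    return np.c_[C[:,0]/C[:,2]*f+cx,C[:,1]/C[:,2]*f+cy]
E
python3 - <<'E'
from h import *
for n in ["scene","side"]:
    d=np.load(f'pics/{n}0.npy')
    for t in ["hopper","tub_mid","tub_grip","hopper_lip","gate_knob","log1","cup","excavator","jar"]:
        try: r=models.search_frame(n,t)
        except Exception as e: print(t,e); continue
        for q in r: print(n,t,round(q['conf'],2),cam2w(n,[q['location']]).round(3))
    for t in ["hopper","tub_mid"]:
        r=models.silhouettes(n,t)
        for i,q in enumerate(r[:1]):
            np.save(f'pics/{n}_{t}.npy',q['pixels'])
            P,u,v=cloud(n,d,q['pixels']); print(t,q['conf'],len(P),P.min(0).round(3),P.max(0).round(3))
E
```

```text
scene hopper 0.75 [[0.676 0.042 0.16 ]]
scene tub_mid 0.87 [[ 0.499 -0.291  0.028]]
scene tub_mid 0.52 [[0.675 0.042 0.155]]
scene tub_grip 0.9 [[ 0.495 -0.291  0.025]]
scene hopper_lip 0.92 [[0.679 0.038 0.156]]
scene gate_knob 0.42 [[0.706 0.13  0.11 ]]
scene log1 0.96 [[0.795 0.289 0.033]]
scene log1 0.76 [[0.715 0.1   0.143]]
scene log1 0.64 [[0.717 0.008 0.147]]
scene log1 0.59 [[0.449 0.126 0.034]]
scene log1 0.57 [[0.708 0.056 0.15 ]]
scene log1 0.56 [[0.562 0.138 0.033]]
scene log1 0.5 [[ 0.715 -0.035  0.147]]
scene cup 0.93 [[ 0.66  -0.379  0.055]]
scene excavator 0.59 [[0.507 0.263 0.071]]
scene jar 0.8 [[0.68  0.395 0.118]]
hopper 0.75 7490 [ 0.506 -0.249 -0.007] [0.783 0.22  0.207]
tub_mid 0.62 2998 [ 0.359 -0.411 -0.005] [ 0.585 -0.191  0.066]
side hopper 0.89 [[0.702 0.077 0.142]]
side tub_mid 0.78 [[ 0.506 -0.29   0.033]]
side tub_grip 0.85 [[ 0.509 -0.294  0.032]]
side tub_grip 0.7 [[ 0.654 -0.361  0.061]]
side tub_grip 0.55 [[0.722 0.006 0.151]]
side hopper_lip 0.57 [[0.704 0.079 0.144]]
side gate_knob 0.59 [[0.64  0.068 0.108]]
side log1 0.84 [[0.786 0.297 0.028]]
side log1 0.77 [[0.548 0.146 0.035]]
side log1 0.67 [[0.436 0.13  0.036]]
side log1 0.58 [[0.725 0.106 0.147]]
side log1 0.4 [[0.722 0.008 0.149]]
side cup 0.77 [[ 0.651 -0.362  0.063]]
side excavator 0.69 [[0.469 0.273 0.069]]
side excavator 0.59 [[ 0.506 -0.29   0.033]]
side jar 0.72 [[0.643 0.418 0.096]]
hopper 0.69 3874 [ 0.611 -0.321 -0.006] [0.845 0.224 0.208]
tub_mid 0.76 1962 [ 0.357 -0.438 -0.008] [ 0.605 -0.187  0.067]
```

```bash
cat > fit.py <<'E'
from h import *
from scipy.optimize import least_squares
def sdbox(P,lo,hi):
    c=(np.array(lo)+hi)/2; h=(np.array(hi)-lo)/2; q=np.abs(P-c)-h
    return np.linalg.norm(np.maximum(q,0),axis=1)+np.minimum(q.max(1),0)
def toloc(P,p):
    c,s=np.cos(p[2]),np.sin(p[2]); D=P[:,:2]-p[:2]
    return np.c_[c*D[:,0]+s*D[:,1],-s*D[:,0]+c*D[:,1],P[:,2]]
def towld(L,p):
    c,s=np.cos(p[2]),np.sin(p[2]); L=np.atleast_2d(L)
    return np.c_[p[0]+c*L[:,0]-s*L[:,1],p[1]+s*L[:,0]+c*L[:,1],L[:,2]]
def dh(P,p):
    L=toloc(P,p); ds=[]
    for sx in(-1,1):
        for sy in(-1,1): ds.append(sdbox(L,[sx*.049-.007,sy*.18-.007,0],[sx*.049+.007,sy*.18+.007,.165]))
    for sy in(-1,1): ds.append(sdbox(L,[-.065,sy*.18-.007,0],[.065,sy*.18+.007,.014]))
    # lip board (thin), segment in xz
    a=np.array([-.04,.16]);b=np.array([-.088,.199]);t=np.clip(((L[:,[0,2]]-a)@(b-a))/((b-a)@(b-a)),0,1)
    e=np.linalg.norm(L[:,[0,2]]-(a+t[:,None]*(b-a)),axis=1); ey=np.maximum(np.abs(L[:,1])-.095,0)
    ds.append(np.hypot(e,ey)-.003)
    for y in(-.069,-.023,.023,.069):
        r=np.hypot(L[:,1]-y,L[:,2]-.129)-.019; ds.append(np.maximum(r,np.abs(L[:,0])-.035))
    return np.abs(np.array(ds)).min(0)
def dt(P,p):
    L=toloc(P,p); B=[([-.065,-.08,0],[-.06,.08,.06]),([.06,-.08,0],[.065,.08,.06]),([-.065,-.08,0],[.065,-.075,.06]),([-.065,.075,0],[.065,.08,.06]),([-.065,-.08,0],[.065,.08,.005]),([-.155,-.01,.032],[-.065,.01,.052])]
    return np.abs(np.array([sdbox(L,*b) for b in B])).min(0)
def fit(d,P,p0,fs=.003):
    best=None
    for dy in (-.3,-.15,0,.15,.3):
        r=least_squares(lambda p:d(P,p),[p0[0],p0[1],p0[2]+dy],loss='soft_l1',f_scale=fs,x_scale=[.01,.01,.05],diff_step=1e-4)
        if best is None or r.cost<best.cost: best=r
    return best.x,np.median(d(P,best.x))
E
python3 - <<'E'
from fit import *
for t,d,p0 in [("hopper",dh,[.715,.032,0.]),("tub_mid",dt,[.5,-.291,0.])]:
    C=[]
    for n in ["scene","side"]:
        dp=np.load(f'pics/{n}0.npy'); m=np.load(f'pics/{n}_{t}.npy')
        m=cv2.erode(m.astype(np.uint8),np.ones((3,3)))>0 if t=="tub_mid" else m
        P,_,_=cloud(n,dp,m); P=P[P[:,2]>.012]
        P=P[np.hypot(P[:,0]-p0[0],P[:,1]-p0[1])<(.25 if t=="hopper" else .2)]
        print(t,n,len(P),fit(d,P[::2],p0)); C.append(P[::2])
    p=fit(d,np.vstack(C),p0); print(t,"both",p, "deg",np.degrees(p[0][2]))
    np.save(f'pics/{t}_pose.npy',p[0])
h=np.load('pics/hopper_pose.npy');tb=np.load('pics/tub_mid_pose.npy')
print("grip",towld([-.13,0,.042],tb),"drop",towld([0,-.046,.104],h),"knob0",towld([-.092,.02,.112],h),'lip',towld([-.088,0,.199],h))
for n in ["scene","side"]:
    im=cv2.imread(f'pics/{n}0.png')
    pts=np.vstack([towld([[x*.049,y*.187,z] for x in(-1,1) for y in(-1,1) for z in(0,.165)],h),towld([[-.088,-.095,.199],[-.088,.095,.199],[-.092,.02,.112]],h),towld([[x,y,.06] for x in(-.065,.065) for y in(-.08,.08)]+[[-.155,0,.052],[-.13,0,.052]],tb)])
    for q in proj(n,pts): cv2.circle(im,tuple(int(a) for a in q.round()),2,(255,0,255),-1)
    c=im[100:360,180:420] if n=="scene" else im[120:290,180:460]
    cv2.imwrite(f'pics/{n}_ov.png',cv2.resize(c,None,fx=2.2,fy=2.2,interpolation=cv2.INTER_CUBIC))
E
```

```text
hopper scene 6932 (array([ 0.72176886,  0.0398788 , -0.01664055]), np.float64(0.004171526666156684))
hopper side 3585 (array([ 0.71490236,  0.04294362, -0.00840556]), np.float64(0.007175656931178033))
hopper both (array([ 0.7182322 ,  0.04115723, -0.00932366]), np.float64(0.005766680271548949)) deg -0.5342065774692707
tub_mid scene 1651 (array([ 0.5080193 , -0.28123998,  0.14402694]), np.float64(0.0009218179075179272))
tub_mid side 1191 (array([ 0.51083836, -0.27834603,  0.15707619]), np.float64(0.0012871134087351988))
tub_mid both (array([ 0.5076771 , -0.27987983,  0.14577094]), np.float64(0.0012808238227436756)) deg 8.352059353163835
grip [[ 0.37905585 -0.29876301  0.042     ]] drop [[ 0.71780332 -0.00484077  0.104     ]] knob0 [[0.62642267 0.06201413 0.112     ]] lip [[0.63023603 0.0419777  0.199     ]]
```

View pics/scene_ov.png

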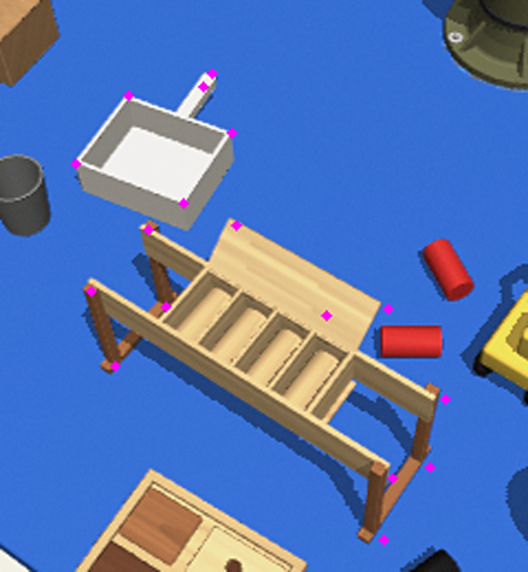

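View pics/side_ov.png

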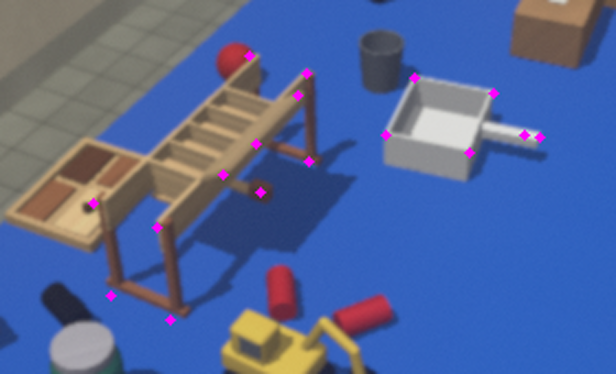

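```bash
cat >> fit.py <<'E'
_dh0=dh
def dh(P,p):
    L=toloc(P,p); ds=[_dh0(P,p)]
    for sx in(-1,1): ds.append(np.abs(sdbox(L,[sx*.043-.004,-.187,.113],[sx*.043+.004,.187,.165])))
    for y in(-.092,-.046,0,.046,.092): ds.append(np.abs(sdbox(L,[-.043,y-.002,.113],[.043,y+.002,.165])))
    ds.append(np.abs(sdbox(L,[-.11,-.01,.100],[-.07,.042,.124]))+.003)
    return np.array(ds).min(0)
E
cat > run.py <<'E'
from fit import *
t="hopper";p0=[.715,.032,0.];C=[]
for n in ["scene","side"]:
    dp=np.load(f'pics/{n}0.npy'); m=np.load(f'pics/{n}_{t}.npy')
    P,u,v=cloud(n,dp,m); k=(P[:,2]>.03)&(np.hypot(P[:,0]-p0[0],P[:,1]-p0[1])<.25); P=P[k]
    p=fit(dh,P[::2],p0); print(n,p); C.append(P[::2])
    h=p[0]
    im=cv2.imread(f'pics/{n}0.png')
    pts=np.vstack([towld([[x*.049,y*.187,z] for x in(-1,1) for y in(-1,1) for z in(0,.165)],h),towld([[-.088,-.095,.199],[-.088,.095,.199],[-.092,.02,.112]],h)])
    for q in proj(n,pts): cv2.circle(im,tuple(int(a) for a in q.round()),1,(255,0,255),-1)
    c=im[180:360,200:400] if n=="scene" else im[130:280,200:360]
    cv2.imwrite(f'pics/{n}_ov2.png',cv2.resize(c,None,fx=2.6,fy=2.6,interpolation=cv2.INTER_CUBIC))
p=fit(dh,np.vstack(C),p0);print(p); np.save('pics/hopper_pose.npy',p[0])
E
python3 run.py; python3 -c "
import cv2,numpy as np
a=cv2.imread('pics/scene_ov2.png');b=cv2.imread('pics/side_ov2.png');h=max(a.shape[0],b.shape[0]);w=a.shape[1]
cv2.imwrite('pics/a.png',a)
cv2.imwrite('pics/b.png',b)"
```

```text
scene (array([ 0.71412835,  0.03174283, -0.01588939]), np.float64(0.0007413407426362165))
side (array([ 0.71887217,  0.03305836, -0.01467792]), np.float64(0.0010824814904637874))
(array([ 0.71419991,  0.03219126, -0.01517311]), np.float64(0.0010315066650069195))
```

View pics/scene_ov2.png

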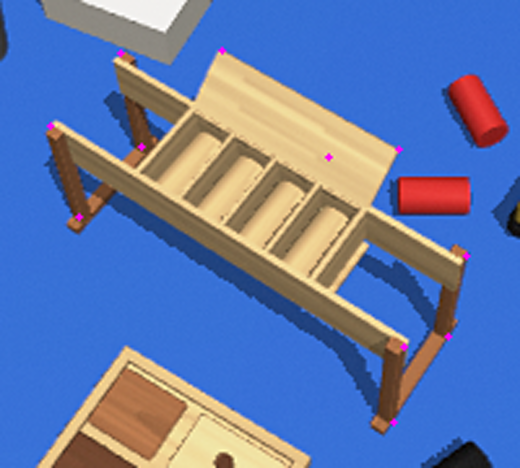

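View pics/side_ov2.png

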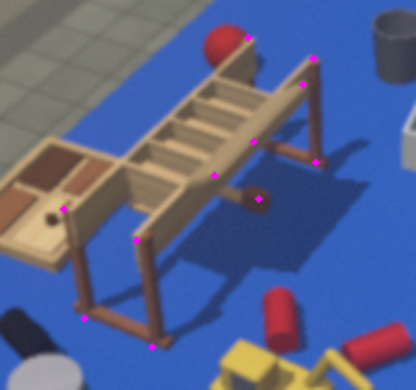

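Refitted with the hopper's walls included, the pose sits on all the posts and the lip in both views: residual 1 mm, pose ≈ (0.715, 0.032), -0.9°. The tub fit was already good at (0.508, -0.280), 8.4°. Next I plan the approach to the tub handle.

```bash
cat > plan.py <<'E'
from fit import *
def ori(yaw,lean):
    y,l=np.radians([yaw,lean]); f=np.array([np.cos(y),np.sin(y),0]); Z=np.array([0,0,1.])
    z=f*np.sin(l)-Z*np.cos(l); x=f*np.cos(l)+Z*np.sin(l); return np.c_[x,np.cross(z,x),z]
def plan(Rt,pt,n,st=None,R0=None,p0=None,show=True):
    """n rows; turn about const tool axis; straight line path; rounded"""
    if R0 is None:
        st=st or ctrl.get_state(); R0=R.from_rotvec(st['tool_rot']).as_matrix(); p0=st['position']
    rv=np.degrees(R.from_matrix(R0.T@Rt).as_rotvec()); step=np.round(rv/n,1)
    Rc=R0.copy();pc=p0.copy();rows=[]
    for i in range(n):
        s=np.round((Rc.T@(pt-pc)/(n-i))*1000); rows.append([s.astype(int).tolist(),step.tolist()])
        pc=pc+Rc@s/1000; Rc=Rc@R.from_rotvec(np.radians(step)).as_matrix()
    if show:
        for r in rows: print(r, round(float(np.linalg.norm(r[0])),1))
        print("end",pc.round(4),"want",np.round(pt,4),"rot err",np.degrees(R.from_matrix(Rc.T@Rt).magnitude()).round(2))
    return Rc,pc
E
python3 - <<'E'
from plan import *
tb=np.load('pics/tub_mid_pose.npy'); Rt=ori(np.degrees(tb[2]),25)
g=towld([-.13,0,.042],tb)[0]; tcp=g+Rt[:,2]*.005
print("t",ctrl.get_state()['time'],"tcp",tcp)
plan(Rt,tcp-Rt[:,2]*.09,15)
E
```

```text
t 1.25 tcp [ 0.38114653 -0.29845607  0.03746846]
[[16, -18, 8], [-0.1, 1.7, 0.5]] 25.4
[[16, -18, 8], [-0.1, 1.7, 0.5]] 25.4
[[16, -18, 9], [-0.1, 1.7, 0.5]] 25.7
[[15, -18, 9], [-0.1, 1.7, 0.5]] 25.1
[[15, -18, 10], [-0.1, 1.7, 0.5]] 25.5
[[14, -18, 10], [-0.1, 1.7, 0.5]] 24.9
[[14, -18, 10], [-0.1, 1.7, 0.5]] 24.9
[[13, -19, 11], [-0.1, 1.7, 0.5]] 25.5
[[13, -19, 11], [-0.1, 1.7, 0.5]] 25.5
[[13, -19, 11], [-0.1, 1.7, 0.5]] 25.5
[[12, -19, 12], [-0.1, 1.7, 0.5]] 25.5
[[11, -19, 12], [-0.1, 1.7, 0.5]] 25.0
[[11, -19, 12], [-0.1, 1.7, 0.5]] 25.0
[[10, -19, 13], [-0.1, 1.7, 0.5]] 25.1
[[10, -19, 13], [-0.1, 1.7, 0.5]] 25.1
end [ 0.3432 -0.3042  0.1189] want [ 0.3435 -0.304   0.119 ] rot err 0.56
```

>>> arm_command(
  motion=[
    [[16,-18,8],[-0.1,1.7,0.5],0],
    [[16,-18,8],[-0.1,1.7,0.5],0],
    [[16,-18,9],[-0.1,1.7,0.5],0],
    [[15,-18,9],[-0.1,1.7,0.5],0],
    [[15,-18,10],[-0.1,1.7,0.5],0],
    [[14,-18,10],[-0.1,1.7,0.5],0],
    [[14,-18,10],[-0.1,1.7,0.5],0],
    [[13,-19,11],[-0.1,1.7,0.5],0],
  ],
  force=30,
)

```text
time: 1.92
position: [0.2664, -0.4527, 0.1734]
tool_rot: [-3.084, -0.322, -0.371]
ft_force: [-0.2, 0.4, 0.4]
grip_width: 1.0
```

>>> arm_command(
  motion=[
    [[13,-19,11],[-0.1,1.7,0.5],0],
    [[13,-19,11],[-0.1,1.7,0.5],0],
    [[12,-19,12],[-0.1,1.7,0.5],0],
    [[11,-19,12],[-0.1,1.7,0.5],0],
    [[11,-19,12],[-0.1,1.7,0.5],0],
    [[10,-19,13],[-0.1,1.7,0.5],0],
    [[10,-19,13],[-0.1,1.7,0.5],0],
    [[0,0,0],[0,0,0],0],
  ],
)

```text
time: 2.58
position: [0.3429, -0.2988, 0.1165]
tool_rot: [-3.016, -0.225, -0.68]
ft_force: [-0.3, -0.2, -1.0]
grip_width: 0.999
```

```bash
cat > look.py <<'E'
from plan import *
import sys
st=ctrl.get_state(); print(st['time'],st['position'].round(4),st['joint_positions'].round(2),st['ft_force'].round(1),st['grip_width'])
for a in sys.argv[1:]:
    n,f=a.split(':'); st=ctrl.get_state(); im,d=optics.get_image(n); cv2.imwrite(f'pics/{f}.png',im); np.savez(f'pics/{f}.npz',d=d,p=st['position'],r=st['tool_rot'])
E
python3 look.py wrist:w1; python3 - <<'E'
from plan import *
tb=np.load('pics/tub_mid_pose.npy'); Rt=ori(np.degrees(tb[2]),25)
g=towld([-.13,0,.042],tb)[0]; tcp=g+Rt[:,2]*.005
plan(Rt,tcp,5)
st=ctrl.get_state();im=cv2.imread('pics/w1.png')
for q in proj('wrist',towld([[-.065,.08,.06],[-.065,-.08,.06],[-.155,.01,.052],[-.155,-.01,.052],[-.13,0,.052]],tb),st): cv2.circle(im,tuple(int(a) for a in q.round()),3,(255,0,255),-1)
cv2.imwrite('pics/w1o.png',im)
E
```

```text
2.5833 [ 0.3429 -0.2988  0.1165] [ 1.22 -0.11 -0.24  2.25 -0.57  0.89 -0.11] [-0.3 -0.2 -1. ] 0.9987901996195757
[[0, 1, 18], [-0.1, -0.1, 0.0]] 18.0
[[0, 0, 18], [-0.1, -0.1, 0.0]] 18.0
[[0, 1, 18], [-0.1, -0.1, 0.0]] 18.0
[[0, 0, 17], [-0.1, -0.1, 0.0]] 17.0
[[0, 1, 18], [-0.1, -0.1, 0.0]] 18.0
end [ 0.3808 -0.2989  0.0372] want [ 0.3811 -0.2985  0.0375] rot err 0.16
```

View pics/w1o.png

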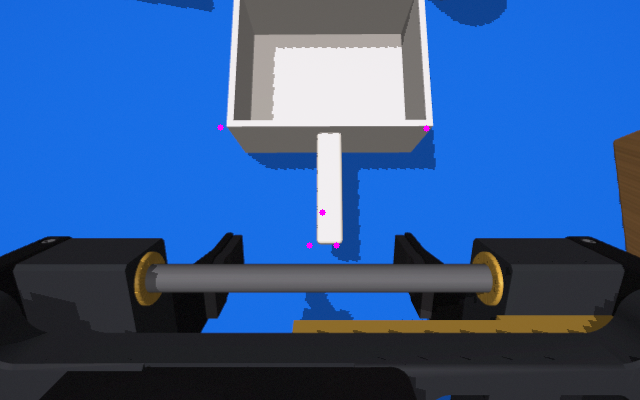

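The wrist view shows the handle at columns 316–342 and rows 133–243, about 7 px (≈4–5 mm) right of my prediction. I add 4 mm in tool y.

>>> arm_command(
  motion=[
    [[0,3,18],[0,0,0],0],
    [[0,2,18],[0,0,0],0],
    [[0,2,18],[0,0,0],0],
    [[0,0,18],[0,0,0],0],
    [[0,0,17],[0,0,0],0],
    [[0,0,0],[0,0,0],0],
  ],
)

```text
time: 3.13
position: [0.3822, -0.3046, 0.0367]
tool_rot: [-3.019, -0.221, -0.681]
ft_force: [-1.2, 0.3, -0.9]
grip_width: 0.997
```

```bash
python3 look.py wrist:w2
```

```text
3.1333 [ 0.3822 -0.3046  0.0367] [ 1.17  0.09 -0.28  2.26 -0.61  0.66 -0.07] [-1.2  0.3 -0.9] 0.9972283232679837
```

View pics/w2.png

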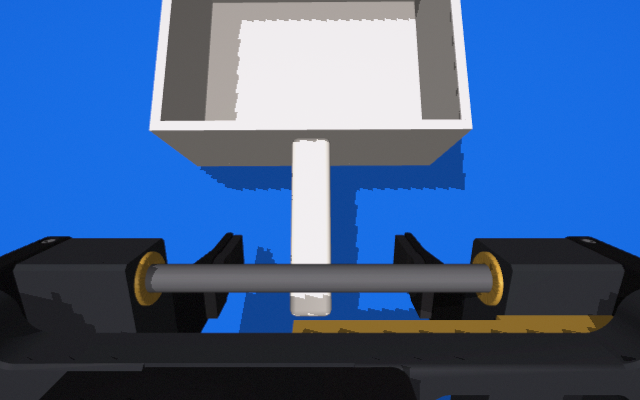

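The handle is between the jaws, centred at column 311 against the jaw centre at 318. I close now.

>>> arm_command(
  motion=[
    [[0,-3,0],[0,0,0],0.4],
    [[0,0,0],[0,0,0],1],
    [[0,0,0],[0,0,0],1],
    [[0,0,0],[0,0,0],1],
    [[0,0,0],[0,0,0],1],
    [[0,0,0],[0,0,0],1],
    [[0,0,0],[0,0,0],1],
    [[0,0,0],[0,0,0],1],
  ],
  force=30,
)

```text
time: 3.85
position: [0.3816, -0.3024, 0.0387]
tool_rot: [-3.022, -0.221, -0.684]
ft_force: [-0.3, -0.2, 0.2]
grip_width: 0.481
```

```bash
python3 look.py wrist:w3; python3 - <<'E'
from plan import *
h=np.load('pics/hopper_pose.npy'); hy=np.degrees(h[2]); print(h,hy)
st=ctrl.get_state(); Rm=R.from_rotvec(st['tool_rot']).as_matrix(); f=Rm[:,0]
print("yaw",np.degrees(np.arctan2(f[1],f[0])),"lean",np.degrees(np.arcsin(f[2])))
E
```

```text
3.85 [ 0.3816 -0.3024  0.0387] [ 1.17  0.08 -0.29  2.27 -0.61  0.66 -0.08] [-0.3 -0.2  0.2] 0.481229502241337
[ 0.71419991  0.03219126 -0.01517311] -0.8693550910563852
yaw 8.301905763959093 lean 25.52211106004751
```

View pics/w3.png

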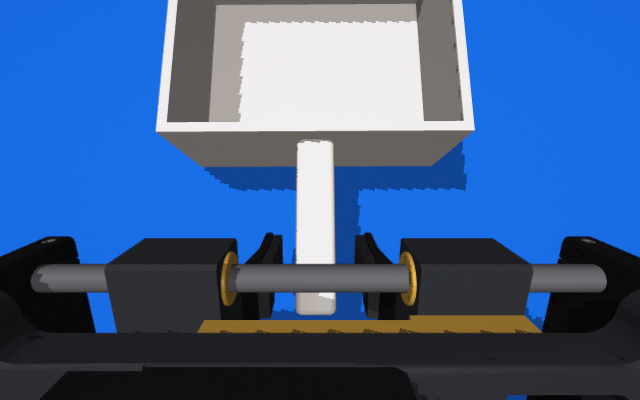

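The fingers are slow and still closing (opening 0.48), so I wait for them to finish.

>>> arm_command(
  motion=[
    [[0,0,0],[0,0,0],1],
    [[0,0,0],[0,0,0],1],
    [[0,0,0],[0,0,0],1],
    [[0,0,0],[0,0,0],1],
    [[0,0,0],[0,0,0],1],
    [[0,0,0],[0,0,0],1],
    [[0,0,0],[0,0,0],1],
  ],
  force=30,
)

```text
time: 4.48
position: [0.3816, -0.3021, 0.0385]
tool_rot: [-3.021, -0.221, -0.684]
ft_force: [0.3, 0.9, 0.7]
grip_width: 0.226
```

```bash
python3 look.py; python3 - <<'E'
from plan import *
h=np.load('pics/hopper_pose.npy'); hy=np.degrees(h[2])
st=ctrl.get_state(); Rm=R.from_rotvec(st['tool_rot']).as_matrix()
f=Rm[:,0];y0=np.degrees(np.arctan2(f[1],f[0]));l0=np.degrees(np.arcsin(f[2]))
print(y0,l0)
# assume tool yaw-tub yaw =0
Rt=ori(hy,l0); g=towld([-.13,-.046,0],h)[0]+Rt[:,2]*.005; g[2]=st['position'][2]
mid=g.copy(); mid[0]=.44
Rc,pc=plan(Rt,mid,13)
plan(Rt,g,6,R0=Rc,p0=pc)
E
```

```text
4.4833 [ 0.3816 -0.3021  0.0385] [ 1.17  0.08 -0.29  2.27 -0.61  0.66 -0.08] [0.3 0.9 0.7] 0.22569360702788946
8.311405759338157 25.517960605524802
[[7, -21, 3], [-0.3, 0.0, 0.6]] 22.3
[[7, -22, 3], [-0.3, 0.0, 0.6]] 23.3
[[6, -22, 3], [-0.3, 0.0, 0.6]] 23.0
[[6, -22, 3], [-0.3, 0.0, 0.6]] 23.0
[[6, -22, 3], [-0.3, 0.0, 0.6]] 23.0
[[6, -22, 3], [-0.3, 0.0, 0.6]] 23.0
[[6, -22, 3], [-0.3, 0.0, 0.6]] 23.0
[[5, -22, 3], [-0.3, 0.0, 0.6]] 22.8
[[5, -22, 2], [-0.3, 0.0, 0.6]] 22.6
[[5, -22, 2], [-0.3, 0.0, 0.6]] 22.6
[[5, -22, 3], [-0.3, 0.0, 0.6]] 22.8
[[4, -22, 2], [-0.3, 0.0, 0.6]] 22.4
[[4, -22, 2], [-0.3, 0.0, 0.6]] 22.4
end [ 0.4396 -0.0115  0.0386] want [ 0.44   -0.0119  0.0385] rot err 0.57
[[22, 0, 10], [-0.0, 0.0, 0.1]] 24.2
[[22, 0, 11], [-0.0, 0.0, 0.1]] 24.6
[[22, 0, 10], [-0.0, 0.0, 0.1]] 24.2
[[22, 0, 11], [-0.0, 0.0, 0.1]] 24.6
[[22, 0, 10], [-0.0, 0.0, 0.1]] 24.2
[[22, -1, 11], [-0.0, 0.0, 0.1]] 24.6
end [ 0.5859 -0.0119  0.0386] want [ 0.5857 -0.0119  0.0385] rot err 0.31
```

>>> arm_command(
  motion=[
    [[4,-11,2],[-0.3,0,0.6],1],
    [[7,-22,3],[-0.3,0,0.6],1],
    [[6,-22,3],[-0.3,0,0.6],1],
    [[6,-22,3],[-0.3,0,0.6],1],
    [[6,-22,3],[-0.3,0,0.6],1],
    [[6,-22,3],[-0.3,0,0.6],1],
    [[6,-22,3],[-0.3,0,0.6],1],
    [[5,-22,3],[-0.3,0,0.6],1],
  ],
)

```text
time: 5.15
position: [0.416, -0.1451, 0.0419]
tool_rot: [-3.043, -0.104, -0.695]
ft_force: [0.7, 0.9, -0.6]
grip_width: 0.227
```

>>> arm_command(
  motion=[
    [[5,-22,2],[-0.3,0,0.6],1],
    [[5,-22,2],[-0.3,0,0.6],1],
    [[5,-22,3],[-0.3,0,0.6],1],
    [[4,-22,2],[-0.3,0,0.6],1],
    [[4,-22,2],[-0.3,0,0.6],1],
    [[2,-11,1],[-0.1,0,0.3],1],
    [[0,0,0],[0,0,0],1],
    [[0,0,0],[0,0,0],1],
  ],
)

```text
time: 5.82
position: [0.4489, -0.0409, 0.0497]
tool_rot: [-3.059, -0.011, -0.69]
ft_force: [-0.2, -0.6, -2.4]
grip_width: 0.227
```

```bash
python3 look.py wrist:w4 side:s4; python3 - <<'E'
from plan import *
h=np.load('pics/hopper_pose.npy'); hy=np.degrees(h[2])
st=ctrl.get_state(); Rm=R.from_rotvec(st['tool_rot']).as_matrix()
f=Rm[:,0];y0=np.degrees(np.arctan2(f[1],f[0]));l0=np.degrees(np.arcsin(f[2]))
print(y0,l0)
Rt=ori(hy,l0); g=towld([-.13,-.046,0],h)[0]+Rt[:,2]*.005; g[2]=.0385
plan(Rt,g,8)
m=cv2.cvtColor(cv2.imread('pics/s4.png'),cv2.COLOR_BGR2HSV)
m=(m[...,1]<60)&(m[...,2]>90); m[:,:300]=0;m[:120]=0;m[300:]=0
d=np.load('pics/s4.npz')['d'];P,_,_=cloud('side',d,m)
p0=[.57,-.012,0];P=P[(P[:,2]>.012)&(P[:,2]<.07)&(np.hypot(P[:,0]-p0[0],P[:,1]-p0[1])<.12)]
print(len(P)); print(fit(dt,P,p0))
E
```

```text
5.8167 [ 0.4489 -0.0409  0.0497] [ 1.22 -0.3  -1.06  2.45 -0.73  0.5  -0.85] [-0.2 -0.6 -2.4] 0.22675058213228605
0.16162609590189367 25.428056285305363
[[15, -4, 9], [-0.1, 0.0, 0.1]] 17.9
[[15, -4, 9], [-0.1, 0.0, 0.1]] 17.9
[[15, -4, 8], [-0.1, 0.0, 0.1]] 17.5
[[15, -4, 9], [-0.1, 0.0, 0.1]] 17.9
[[15, -4, 8], [-0.1, 0.0, 0.1]] 17.5
[[15, -4, 9], [-0.1, 0.0, 0.1]] 17.9
[[14, -3, 8], [-0.1, 0.0, 0.1]] 16.4
[[15, -4, 9], [-0.1, 0.0, 0.1]] 17.9
end [ 0.5861 -0.0117  0.0386] want [ 0.5857 -0.0119  0.0385] rot err 0.16
1728
(array([ 0.57925377, -0.03807468,  0.00601246]), np.float64(0.0016781310547711106))
```

View pics/w4.png

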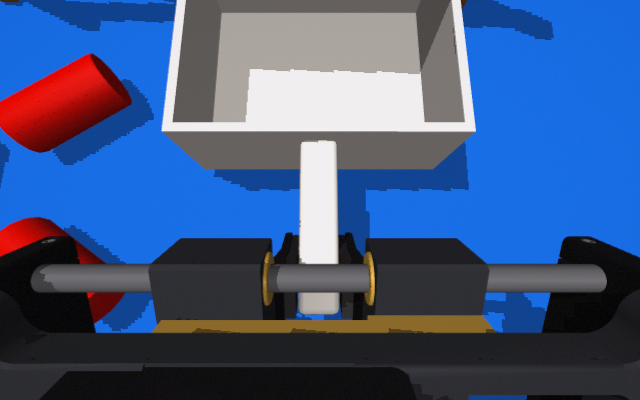

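View pics/s4.png

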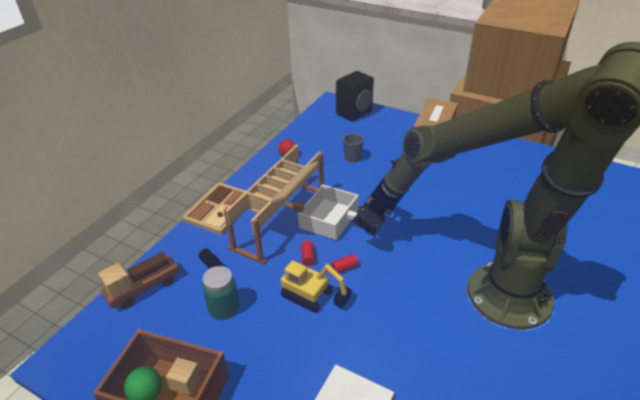

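The arm reached the J2/J4 limits near the base, so the tub is up about 11 mm but firmly held. The red look-alikes, at upper left and lower left of the wrist view, are clear. Moving outward takes the arm off those limits.

>>> arm_command(
  motion=[
    [[15,-4,8],[-0.1,0,0.1],1],
    [[15,-4,8],[-0.1,0,0.1],1],
    [[15,-4,8],[-0.1,0,0.1],1],
    [[15,-4,8],[-0.1,0,0.1],1],
    [[15,-4,8],[-0.1,0,0.1],1],
    [[0,0,0],[0,0,0],1],
  ],
)

```text
time: 6.42
position: [0.5098, -0.0285, 0.0469]
tool_rot: [-3.067, 0.01, -0.674]
ft_force: [-0.4, -0.3, 0.5]
grip_width: 0.231
```

```bash
cat > p2.py <<'E'
from plan import *
h=np.load('pics/hopper_pose.npy'); hy=np.degrees(h[2])
st=ctrl.get_state(); Rm=R.from_rotvec(st['tool_rot']).as_matrix()
f=Rm[:,0];y0=np.degrees(np.arctan2(f[1],f[0]));l0=np.degrees(np.arcsin(f[2]))
print(y0,l0,st['joint_positions'].round(2))
Rt=ori(hy,25.5); g=towld([-.13,-.046,0],h)[0]+Rt[:,2]*.005; g[2]=.0385
plan(Rt,g,5)
E
python3 p2.py
```

```text
-0.4115811479837516 24.77529052633273 [ 1.39  0.   -1.36  2.32 -0.03  0.39 -1.51]
[[13, -3, 8], [-0.1, 0.1, 0.1]] 15.6
[[13, -4, 8], [-0.1, 0.1, 0.1]] 15.8
[[13, -3, 8], [-0.1, 0.1, 0.1]] 15.6
[[13, -4, 8], [-0.1, 0.1, 0.1]] 15.8
[[13, -3, 8], [-0.1, 0.1, 0.1]] 15.6
end [ 0.5858 -0.0123  0.0381] want [ 0.5857 -0.0119  0.0385] rot err 0.26
```

>>> arm_command(
  motion=[
    [[13,-3,7],[-0.1,0.1,0],1],
    [[13,-4,7],[-0.1,0.1,0],1],
    [[13,-3,7],[-0.1,0.1,0],1],
    [[0,0,0],[0,0,0],1],
  ],
)

```text
time: 6.75
position: [0.5469, -0.0163, 0.0442]
tool_rot: [3.068, -0.003, 0.675]
ft_force: [0.4, 0.8, 0.3]
grip_width: 0.227
```

```bash
python3 p2.py
```

```text
-0.12287016362364737 24.8014924494847 [ 1.11  0.18 -1.17  2.24  0.42  0.42 -1.94]
[[7, -1, 4], [-0.1, 0.1, 0.1]] 8.1
[[6, -1, 4], [-0.1, 0.1, 0.1]] 7.3
[[7, -1, 5], [-0.1, 0.1, 0.1]] 8.7
[[6, -1, 4], [-0.1, 0.1, 0.1]] 7.3
[[7, -1, 5], [-0.1, 0.1, 0.1]] 8.7
end [ 0.5861 -0.0116  0.0382] want [ 0.5857 -0.0119  0.0385] rot err 0.31
```

>>> arm_command(
  motion=[
    [[7,-1,3],[-0.1,0.1,0.1],1],
    [[7,-1,4],[-0.1,0.1,0.1],1],
    [[7,-1,4],[-0.1,0.1,0.1],1],
    [[6,-1,4],[-0.1,0.1,0.1],1],
    [[6,0,4],[-0.1,0.1,0.1],1],
    [[0,0,0],[0,0,0],1],
  ],
)

```text
time: 7.25
position: [0.583, -0.0142, 0.0409]
tool_rot: [3.057, -0.022, 0.684]
ft_force: [1.3, 0.1, 0.8]
grip_width: 0.228
```

```bash
python3 p2.py; python3 look.py wrist:w5 side:s5 scene:c5
```

```text
-0.7239347428097483 25.238823208889947 [ 0.93  0.26 -1.02  2.17  0.6   0.45 -2.11]
[[0, 0, 1], [0.1, 0.1, 0.0]] 1.0
[[0, -1, 1], [0.1, 0.1, 0.0]] 1.4
[[0, 0, 0], [0.1, 0.1, 0.0]] 0.0
[[1, -1, 1], [0.1, 0.1, 0.0]] 1.7
[[0, 0, 0], [0.1, 0.1, 0.0]] 0.0
end [ 0.5852 -0.0122  0.0386] want [ 0.5857 -0.0119  0.0385] rot err 0.33
7.25 [ 0.583  -0.0142  0.0409] [ 0.93  0.26 -1.02  2.17  0.6   0.45 -2.11] [1.3 0.1 0.8] 0.2276108441328854
```

View pics/w5.png

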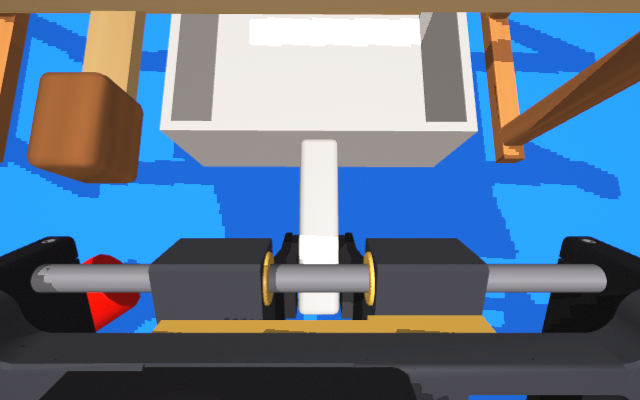

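View pics/s5.png

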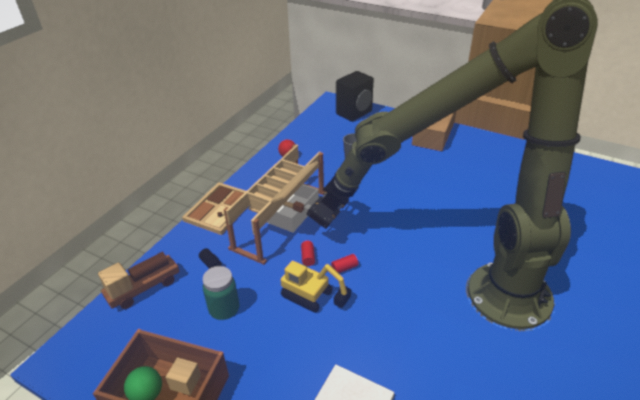

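The wrist view shows the tub between the feet, handle at the centre. The knob is at (85,125), at upper left, clear of the left finger. A last small shift, then release.

>>> arm_command(
  motion=[
    [[1,-1,2],[0,0.2,0],1],
    [[0,-1,1],[0,0.1,0],1],
    [[0,0,0],[0,0,0],1],
    [[0,0,0],[0,0,0],0.4],
    [[0,0,0],[0,0,0],0.4],
    [[0,0,0],[0,0,0],0.4],
    [[0,0,0],[0,0,0],0.4],
    [[0,0,0],[0,0,0],0.4],
  ],
)

```text
time: 8.07
position: [0.5847, -0.012, 0.0376]
tool_rot: [3.054, -0.021, 0.69]
ft_force: [-0.4, 0.2, -0.9]
grip_width: 0.522
```

```bash
python3 p2.py; python3 look.py wrist:w6; python3 - <<'E'
from plan import *
print([ (q['conf'],cam2w('wrist',[q['location']],ctrl.get_state()).round(4)) for t in ['gate_knob','tub_mid'] for q in models.search_frame('wrist',t)])
E
```

```text
-0.685870834526369 25.466356117796238 [ 0.9   0.27 -1.01  2.18  0.62  0.44 -2.14]
[[0, 0, 0], [0.1, 0.0, 0.0]] 0.0
[[0, 0, 0], [0.1, 0.0, 0.0]] 0.0
[[0, 0, 0], [0.1, 0.0, 0.0]] 0.0
[[1, 0, 0], [0.1, 0.0, 0.0]] 1.0
[[0, 0, 0], [0.1, 0.0, 0.0]] 0.0
end [ 0.5856 -0.012   0.0381] want [ 0.5857 -0.0119  0.0385] rot err 0.22
8.0667 [ 0.5847 -0.012   0.0376] [ 0.9   0.27 -1.01  2.18  0.62  0.44 -2.14] [-0.4  0.2 -0.9] 0.5216387848625883
[(0.6, array([[0.6279, 0.0522, 0.1169]])), (0.6, array([[ 0.6916, -0.0151,  0.0156]]))]
```

View pics/w6.png

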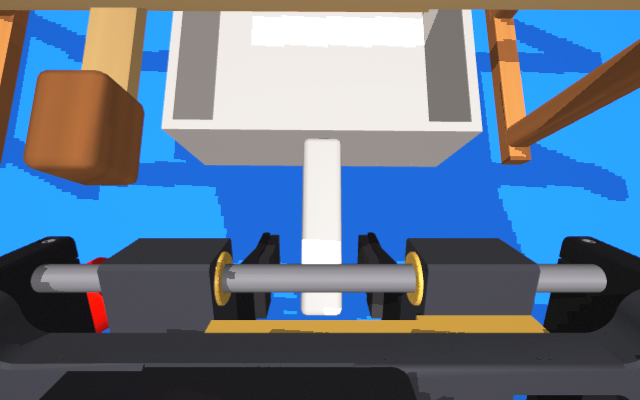

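```bash
python3 - <<'E'
from plan import *
z=np.load('pics/w6.npz'); st=dict(position=z['p'],tool_rot=z['r']); h=np.load('pics/hopper_pose.npy'); d=z['d']
im=cv2.imread('pics/w6.png'); m=np.zeros((400,640),bool); m[60:190,15:150]=1
P,u,v=cloud('wrist',d,m,st); L=toloc(P,h); k=(L[:,2]>.095)&(L[:,2]<.130)&(L[:,0]<-.07)
L=L[k]; print(len(L),L.min(0),L.max(0),np.percentile(L,[2,50,98],axis=0).round(4))
# tub
m=np.zeros((400,640),bool); m[10:168,150:500]=1
P,u,v=cloud('wrist',d,m,st); P=P[(P[:,2]>.012)&(P[:,2]<.066)&(P[:,0]>.6)&(abs(P[:,1]+.014)<.1)]
t=fit(dt,P,[.715,-.014,0]); print(t, toloc(np.array([[*t[0][:2],0]]),h), np.degrees(t[0][2]-h[2]))
E
```

```text
11673 [-0.10323216  0.01455729  0.09990371] [-0.07001453  0.03615507  0.12570137] [[-0.1028  0.0153  0.1033]
 [-0.0903  0.0198  0.1223]
 [-0.0742  0.0338  0.1243]]
(array([ 0.71448252, -0.01573149, -0.01996336]), np.float64(0.00021674951765938283)) [[ 0.00100969 -0.04791294  0.        ]] -0.27446131727744527
```

>>> arm_command(
  motion=[
    [[0,0,-10],[0,0,0],0.2],
    [[0,0,-25],[0,0,0],0.2],
    [[0,0,-25],[0,0,0],0.2],
    [[0,0,-25],[0,0,0],0.2],
    [[0,0,-20],[0,0,0],0.2],
    [[0,0,0],[0,0,0],0.2],
  ],
)

```text
time: 8.72
position: [0.5487, -0.0158, 0.1113]
tool_rot: [3.046, -0.03, 0.679]
ft_force: [0.6, -1.0, -0.2]
grip_width: 0.794
```

The tub stands at hopper (+1, -48) mm, 0.3° off axis, with 0.2 mm fit residual. The knob reads at hopper y ≈ 25 mm, so the gate is open about 5 mm. I'll pinch it at 40° lean.

```bash
python3 - <<'E'
from plan import *
h=np.load('pics/hopper_pose.npy'); hy=np.degrees(h[2]); Rt=ori(hy,40); k=towld([-.089,.0253,.112],h)[0]; print(k,ctrl.get_state()['joint_positions'].round(2))
np.save('pics/knob.npy',k)
Rc,pc=plan(Rt,k-Rt[:,2]*.075,6)
plan(Rt,k+Rt[:,2]*.005,5,R0=Rc,p0=pc)
E
```

```text
[0.62559402 0.0588387  0.112     ] [ 1.3  -0.1  -1.28  2.19 -0.14  0.55 -1.49]
[[8, -13, -7], [0.2, 2.5, 0.0]] 16.8
[[9, -12, -7], [0.2, 2.5, 0.0]] 16.6
[[9, -13, -6], [0.2, 2.5, 0.0]] 16.9
[[9, -12, -6], [0.2, 2.5, 0.0]] 16.2
[[9, -13, -5], [0.2, 2.5, 0.0]] 16.6
[[10, -12, -5], [0.2, 2.5, 0.0]] 16.4
end [0.5776 0.0592 0.1697] want [0.5774 0.0596 0.1695] rot err 0.24
[[0, 0, 16], [-0.0, -0.0, 0.0]] 16.0
[[0, 0, 16], [-0.0, -0.0, 0.0]] 16.0
[[0, 0, 16], [-0.0, -0.0, 0.0]] 16.0
[[0, 0, 16], [-0.0, -0.0, 0.0]] 16.0
[[-1, 0, 16], [-0.0, -0.0, 0.0]] 16.0
end [0.6284 0.0587 0.108 ] want [0.6288 0.0588 0.1082] rot err 0.24
```

>>> arm_command(
  motion=[
    [[8,-13,-7],[0.2,2.5,0],0.2],
    [[9,-12,-7],[0.2,2.5,0],0.2],
    [[9,-13,-6],[0.2,2.5,0],0.2],
    [[9,-12,-6],[0.2,2.5,0],0.2],
    [[9,-13,-5],[0.2,2.5,0],0.2],
    [[10,-12,-5],[0.2,2.5,0],0.2],
    [[0,0,0],[0,0,0],0.2],
  ],
)

```text
time: 9.3
position: [0.5768, 0.0627, 0.168]
tool_rot: [-2.949, 0.01, -1.074]
ft_force: [-0.6, 0.9, -0.1]
grip_width: 0.802
```

```bash
python3 look.py wrist:w7; python3 - <<'E'
from plan import *
h=np.load('pics/hopper_pose.npy')
z=np.load('pics/w7.npz'); st=dict(position=z['p'],tool_rot=z['r']); d=z['d']
P,u,v=cloud('wrist',d,np.ones((400,640),bool),st); L=toloc(P,h); k=(L[:,2]>.105)&(L[:,2]<.130)&(L[:,0]<-.07)&(L[:,0]>-.12)&(abs(L[:,1]-.025)<.03)
L=L[k]; print(len(L),np.percentile(L,[2,50,98],axis=0).round(4), u[k].min(),u[k].max(),v[k].min(),v[k].max())
Rt=ori(np.degrees(h[2]),40); kn=np.load('pics/knob.npy'); plan(Rt,kn-Rt[:,2]*.075,4); plan(Rt,kn+Rt[:,2]*.005,6)
E
```

```text
9.3 [0.5768 0.0627 0.168 ] [ 0.91 -0.29 -1.03  2.27 -0.39  0.34 -1.44] [-0.6  0.9 -0.1] 0.8015030432715173
1159 [[-0.1029  0.0165  0.1072]
 [-0.0919  0.026   0.123 ]
 [-0.0746  0.0355  0.1244]] 310 337 192 236
[[1, 1, 0], [-0.1, 0.0, 0.0]] 1.4
[[0, 0, 0], [-0.1, 0.0, 0.0]] 0.0
[[1, 1, 0], [-0.1, 0.0, 0.0]] 1.4
[[0, 0, -1], [-0.1, 0.0, 0.0]] 1.0
end [0.5772 0.0596 0.1693] want [0.5774 0.0596 0.1695] rot err 0.29
[[0, 0, 13], [-0.1, 0.0, 0.0]] 13.0
[[0, 1, 13], [-0.1, 0.0, 0.0]] 13.0
[[1, 0, 13], [-0.1, 0.0, 0.0]] 13.0
[[0, 1, 13], [-0.1, 0.0, 0.0]] 13.0
[[1, 0, 14], [-0.1, 0.0, 0.0]] 14.0
[[0, 0, 13], [-0.1, 0.0, 0.0]] 13.0
end [0.6285 0.0593 0.1079] want [0.6288 0.0588 0.1082] rot err 0.23
```

View pics/w7.png

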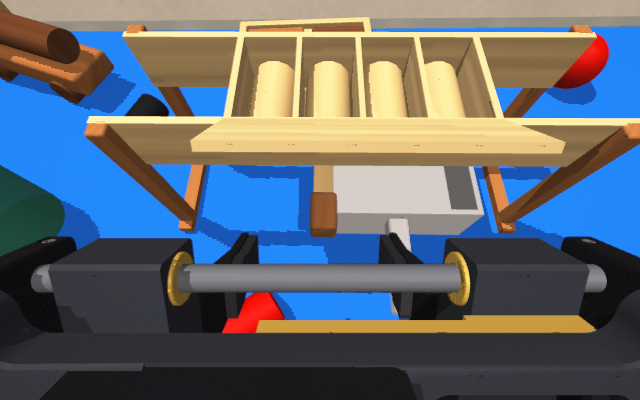

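All four logs are in. The knob is at columns 310–337 and rows 192–236, between the open jaws, and the red look-alike is well below the gripper. I advance and pinch.

>>> arm_command(
  motion=[
    [[0,1,13],[0,0,0],0.2],
    [[0,1,13],[0,0,0],0.2],
    [[1,1,13],[0,0,0],0.2],
    [[0,0,13],[0,0,0],0.2],
    [[1,0,14],[0,0,0],0.2],
    [[0,0,13],[0,0,0],0.2],
    [[0,0,0],[0,0,0],0.2],
  ],
)

```text
time: 9.93
position: [0.6033, 0.0526, 0.124]
tool_rot: [2.966, -0.023, 1.034]
ft_force: [-0.2, 0.6, -0.4]
grip_width: 0.801
```

```bash
python3 look.py wrist:w8; python3 - <<'E'
from plan import *
h=np.load('pics/hopper_pose.npy');Rt=ori(np.degrees(h[2]),40); kn=np.load('pics/knob.npy');plan(Rt,kn+Rt[:,2]*.005,2)
E
```

```text
9.9333 [0.6033 0.0526 0.124 ] [ 1.18 -0.03 -1.35  2.24  0.35  0.26 -2.07] [-0.2  0.6 -0.4] 0.8006257356764658
[[5, -3, 14], [-0.2, 0.8, -0.0]] 15.2
[[5, -2, 15], [-0.2, 0.8, -0.0]] 15.9
end [0.6293 0.0584 0.108 ] want [0.6288 0.0588 0.1082] rot err 0.13
```

View pics/w8.png

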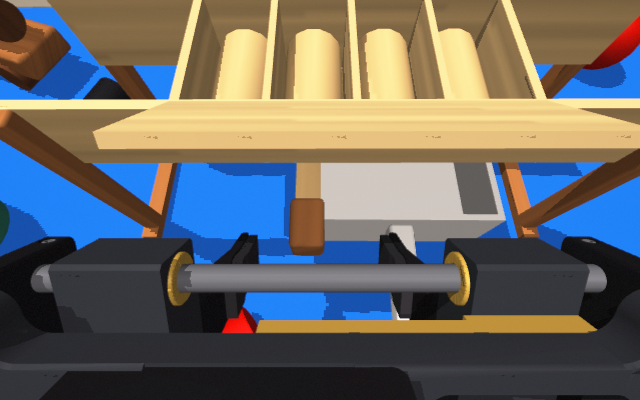

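>>> arm_command(
  motion=[
    [[2,-1,7],[0,0.3,0],0.2],
    [[2,-1,7],[0,0.3,0],0.2],
    [[2,-1,7],[0,0.3,0],0.2],
    [[2,-1,7],[0,0.3,0],0.2],
    [[0,0,0],[0,0,0],0.2],
  ],
)

```text
time: 10.4
position: [0.6227, 0.0577, 0.1092]
tool_rot: [2.958, -0.02, 1.056]
ft_force: [-0.2, 0.4, -0.4]
grip_width: 0.803
```

```bash
python3 look.py wrist:w9; python3 - <<'E'
from plan import *
h=np.load('pics/hopper_pose.npy');Rt=ori(np.degrees(h[2]),40); kn=np.load('pics/knob.npy');plan(Rt,kn+Rt[:,2]*.005,3)
E
```

```text
10.4 [0.6227 0.0577 0.1092] [ 0.95  0.13 -1.19  2.22  0.94  0.31 -2.6 ] [-0.2  0.4 -0.4] 0.8025755692167004
[[1, 0, 2], [-0.1, 0.2, 0.0]] 2.2
[[1, 0, 2], [-0.1, 0.2, 0.0]] 2.2
[[2, -1, 1], [-0.1, 0.2, 0.0]] 2.4
end [0.6288 0.059  0.1084] want [0.6288 0.0588 0.1082] rot err 0.11
```

View pics/w9.png

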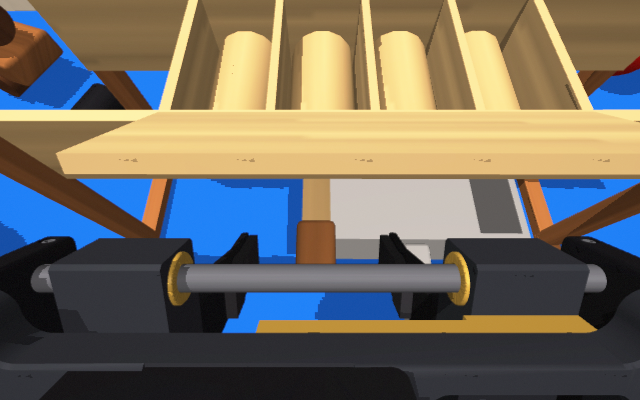

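J7 is at -2.60 (limit -2.69), too little room for the 100 mm slide. I'll back out, turn the tool half a turn (same grasp, J7 ≈ +0.5), and come back. I retreat first.

>>> arm_command(
  motion=[
    [[0,0,-10],[0,0,0],0.2],
    [[0,0,-12],[0,-0.5,0],0.2],
    [[0,0,-14],[0,-1,0],0.2],
    [[0,0,-14],[0,-1,0],0.2],
    [[0,0,-14],[0,-1,0],0.2],
    [[0,0,-14],[0,-1,0],0.2],
    [[0,0,-14],[0,-1,0],0.2],
    [[0,0,-14],[0,-1,0],0.2],
  ],
)

```text
time: 11.12
position: [0.5694, 0.0547, 0.175]
tool_rot: [2.996, -0.025, 0.91]
ft_force: [0.7, -0.7, 0.5]
grip_width: 0.801
```

```bash
python3 look.py; python3 - <<'E'
from plan import *
h=np.load('pics/hopper_pose.npy');Rt=ori(np.degrees(h[2]),25); plan(Rt,np.array([.56,.02,.25]),7)
E
```

```text
11.1167 [0.5694 0.0547 0.175 ] [ 0.84 -0.23 -0.95  2.2  -0.18  0.5  -1.61] [ 0.7 -0.7  0.5] 0.8007474457419628
[[5, 5, -10], [0.1, -1.3, -0.0]] 12.2
[[5, 5, -10], [0.1, -1.3, -0.0]] 12.2
[[4, 5, -10], [0.1, -1.3, -0.0]] 11.9
[[4, 5, -10], [0.1, -1.3, -0.0]] 11.9
[[4, 5, -10], [0.1, -1.3, -0.0]] 11.9
[[4, 5, -10], [0.1, -1.3, -0.0]] 11.9
[[4, 5, -9], [0.1, -1.3, -0.0]] 11.0
end [0.5604 0.0199 0.2498] want [0.56 0.02 0.25] rot err 0.45
```

>>> arm_command(
  motion=[
    [[4,5,-10],[0,-1.3,0],0.2],
    [[4,5,-10],[0,-1.3,0],0.2],
    [[4,5,-10],[0,-1.3,0],0.2],
    [[4,5,-10],[0,-1.3,0],0.2],
    [[4,5,-10],[0,-1.3,0],0.2],
    [[4,5,-10],[0,-1.3,0],0.2],
    [[4,5,-10],[0,-1.3,0],0.2],
  ],
)

```text
time: 11.7
position: [0.5585, 0.0209, 0.2497]
tool_rot: [3.061, -0.024, 0.669]
ft_force: [0.9, -0.1, -0.4]
grip_width: 0.801
```

>>> arm_command(
  motion=[
    [[0,0,0],[0,0,7],0.2],
  ],
)

```text
time: 11.78
position: [0.5607, 0.0201, 0.2521]
tool_rot: [-3.043, 0.213, -0.674]
ft_force: [-0.1, 0.6, 0.5]
grip_width: 0.8
```

```bash
python3 look.py
```

```text
11.7833 [0.5607 0.0201 0.2521] [ 0.85 -0.23 -0.84  1.99 -0.2   0.87 -1.63] [-0.1  0.6  0.5] 0.8000828206116328
```

>>> arm_command(
  motion=[
    [[0,0,0],[0,0,7],0.2],
    [[0,0,0],[0,0,7],0.2],
  ],
)

```text
time: 11.95
position: [0.559, 0.0212, 0.2493]
tool_rot: [-2.945, 0.579, -0.649]
ft_force: [-0.5, 0.7, -0.2]
grip_width: 0.799
```

```bash
python3 look.py
```

```text
11.95 [0.559  0.0212 0.2493] [ 0.89 -0.24 -0.87  2.   -0.22  0.88 -1.86] [-0.5  0.7 -0.2] 0.7991843387403759
```

J7 falls with +z turns, so I turn the other way: -201° in total.

>>> arm_command(
  motion=[
    [[0,0,0],[0,0,-7],0.2],
    [[0,0,0],[0,0,-7],0.2],
    [[0,0,0],[0,0,-7],0.2],
    [[0,0,0],[0,0,-7],0.2],
    [[0,0,0],[0,0,-7],0.2],
    [[0,0,0],[0,0,-7],0.2],
    [[0,0,0],[0,0,-7],0.2],
    [[0,0,0],[0,0,-7],0.2],
  ],
)

```text
time: 12.62
position: [0.5586, 0.0212, 0.2491]
tool_rot: [2.809, 0.871, 0.61]
ft_force: [-0.9, 0.9, -0.5]
grip_width: 0.8
```

>>> arm_command(
  motion=[
    [[0,0,0],[0,0,-7],0.2],
    [[0,0,0],[0,0,-7],0.2],
    [[0,0,0],[0,0,-7],0.2],
    [[0,0,0],[0,0,-7],0.2],
    [[0,0,0],[0,0,-7],0.2],
    [[0,0,0],[0,0,-7],0.2],
    [[0,0,0],[0,0,-7],0.2],
    [[0,0,0],[0,0,-7],0.2],
  ],
)

```text
time: 13.28
position: [0.5586, 0.0211, 0.2493]
tool_rot: [1.97, 1.986, 0.421]
ft_force: [0.8, -0.2, 0.6]
grip_width: 0.796
```

>>> arm_command(
  motion=[
    [[0,0,0],[0,0,-7],0.2],
    [[0,0,0],[0,0,-7],0.2],
    [[0,0,0],[0,0,-7],0.2],
    [[0,0,0],[0,0,-7],0.2],
    [[0,0,0],[0,0,-7],0.2],
    [[0,0,0],[0,0,-7],0.2],
    [[0,0,0],[0,0,-7],0.2],
    [[0,0,0],[0,0,-7],0.2],
  ],
)

```text
time: 13.95
position: [0.5585, 0.0211, 0.2494]
tool_rot: [0.786, 2.605, 0.158]
ft_force: [0.6, 0.4, -0.3]
grip_width: 0.8
```

```bash
python3 look.py; cat > pk.py <<'E'
from plan import *
import sys
h=np.load('pics/hopper_pose.npy');F=np.diag([-1,-1,1.]);
lean=float(sys.argv[1]);back=float(sys.argv[2]);n=int(sys.argv[3]);k=towld([-.089,float(sys.argv[4]) if len(sys.argv)>4 else .026,.112],h)[0]
Rt=ori(np.degrees(h[2]),lean)@F; plan(Rt,k+Rt[:,2]*(.005-back/1000),n)
E
python3 pk.py 25 130 6
```

```text
13.95 [0.5585 0.0211 0.2494] [ 0.43 -0.18 -0.49  2.01 -0.06  0.87  0.94] [ 0.6  0.4 -0.3] 0.799809025218878
[[3, 6, 5], [-0.1, -0.0, -5.4]] 8.4
[[3, 6, 4], [-0.1, -0.0, -5.4]] 7.8
[[2, 6, 5], [-0.1, -0.0, -5.4]] 8.1
[[1, 6, 5], [-0.1, -0.0, -5.4]] 7.9
[[1, 7, 4], [-0.1, -0.0, -5.4]] 8.1
[[1, 7, 5], [-0.1, -0.0, -5.4]] 8.7
end [0.5726 0.0608 0.2248] want [0.5728 0.0603 0.2253] rot err 0.42
```

>>> arm_command(
  motion=[
    [[3,6,5],[0,0,-5.4],0.2],
    [[3,6,4],[0,0,-5.4],0.2],
    [[2,6,5],[0,0,-5.4],0.2],
    [[1,6,5],[0,0,-5.4],0.2],
    [[1,7,4],[0,0,-5.4],0.2],
    [[1,7,5],[0,0,-5.4],0.2],
  ],
)

```text
time: 14.45
position: [0.573, 0.0607, 0.2246]
tool_rot: [0.03, 2.71, -0.008]
ft_force: [-0.5, 0.5, 0.2]
grip_width: 0.802
```

```bash
python3 look.py;python3 pk.py 38 75 7
```

```text
14.45 [0.573  0.0607 0.2246] [ 0.35 -0.12 -0.52  2.01  0.04  0.81  1.35] [-0.5  0.5  0.2] 0.8015357199514607
[[2, 0, 8], [-0.0, -1.9, -0.0]] 8.2
[[2, 0, 8], [-0.0, -1.9, -0.0]] 8.2
[[3, 0, 8], [-0.0, -1.9, -0.0]] 8.5
[[3, 0, 8], [-0.0, -1.9, -0.0]] 8.5
[[3, 0, 7], [-0.0, -1.9, -0.0]] 7.6
[[4, 0, 8], [-0.0, -1.9, -0.0]] 8.9
[[4, 0, 7], [-0.0, -1.9, -0.0]] 8.1
end [0.5823 0.0604 0.1671] want [0.5825 0.0602 0.1672] rot err 0.41
```

>>> arm_command(
  motion=[
    [[2,0,8],[0,-1.9,0],0.2],
    [[2,0,8],[0,-1.9,0],0.2],
    [[3,0,8],[0,-1.9,0],0.2],
    [[3,0,8],[0,-1.9,0],0.2],
    [[3,0,7],[0,-1.9,0],0.2],
    [[4,0,8],[0,-1.9,0],0.2],
    [[4,0,7],[0,-1.9,0],0.2],
  ],
)

```text
time: 15.03
position: [0.5821, 0.0592, 0.1668]
tool_rot: [0.034, 2.476, -0.013]
ft_force: [-0.4, -0.2, -0.7]
grip_width: 0.801
```

```bash
python3 look.py;python3 pk.py 38 0 8
```

```text
15.0333 [0.5821 0.0592 0.1668] [ 0.38 -0.15 -0.59  2.25  0.19  0.38  1.16] [-0.4 -0.2 -0.7] 0.8013611561000967
[[0, 0, 9], [-0.1, 0.0, -0.1]] 9.0
[[0, 0, 9], [-0.1, 0.0, -0.1]] 9.0
[[0, 0, 9], [-0.1, 0.0, -0.1]] 9.0
[[0, 0, 10], [-0.1, 0.0, -0.1]] 10.0
[[0, 0, 9], [-0.1, 0.0, -0.1]] 9.0
[[0, 0, 10], [-0.1, 0.0, -0.1]] 10.0
[[0, 1, 9], [-0.1, 0.0, -0.1]] 9.1
[[0, 0, 10], [-0.1, 0.0, -0.1]] 10.0
end [0.6284 0.0593 0.1078] want [0.6287 0.0595 0.1081] rot err 0.4
```

>>> arm_command(
  motion=[
    [[0,0,9],[0,0,0],0.2],
    [[0,0,9],[0,0,0],0.2],
    [[0,0,9],[0,0,0],0.2],
    [[0,0,10],[0,0,0],0.2],
    [[0,0,9],[0,0,0],0.2],
    [[0,0,10],[0,0,0],0.2],
    [[0,1,9],[0,0,0],0.2],
    [[0,0,10],[0,0,0],0.2],
  ],
)

```text
time: 15.7
position: [0.6286, 0.0583, 0.1078]
tool_rot: [0.036, 2.478, -0.014]
ft_force: [0.5, -0.4, -0.2]
grip_width: 0.801
```

```bash
python3 look.py wrist:w10 side:s10;python3 pk.py 38 0 2; python3 -c "
import cv2
im=cv2.imread('pics/s10.png');cv2.imwrite('pics/s10c.png',cv2.resize(im[130:270,200:400],None,fx=3.5,fy=3.5,interpolation=2))"
```

```text
15.7 [0.6286 0.0583 0.1078] [ 0.43  0.08 -0.66  2.2   0.73  0.3   0.68] [ 0.5 -0.4 -0.2] 0.8009239324004852
[[-1, 1, 0], [-0.3, -0.1, -0.3]] 1.4
[[0, 0, -1], [-0.3, -0.1, -0.3]] 1.0
end [0.6282 0.059  0.1079] want [0.6287 0.0595 0.1081] rot err 0.07
```

View pics/w10.png

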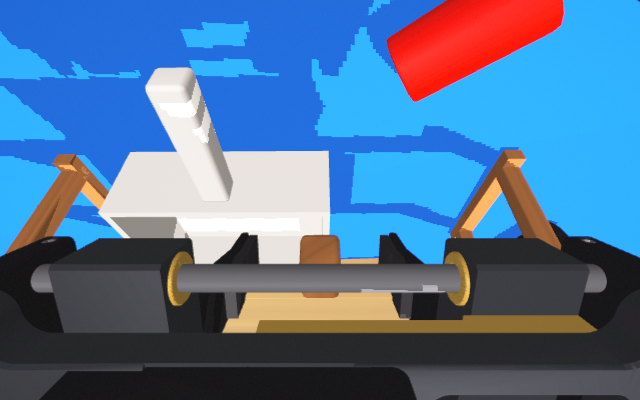

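View pics/s10c.png

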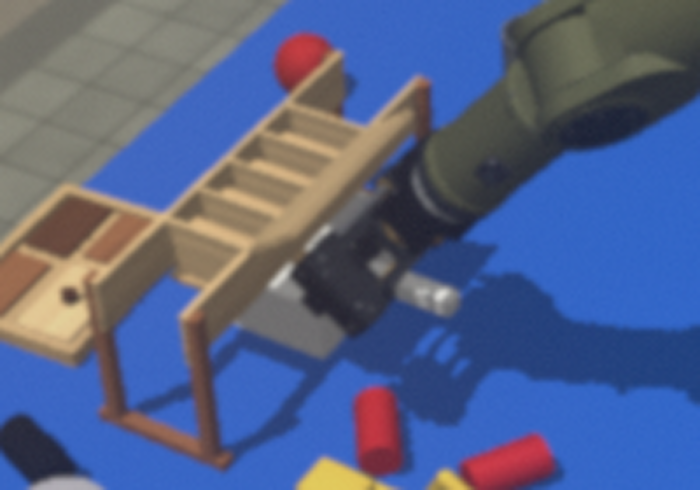

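The wrist view, now from below, shows the knob at (320,267) centred between the jaws. I close.

>>> arm_command(
  motion=[
    [[0,0,0],[0,0,0],1],
    [[0,0,0],[0,0,0],1],
    [[0,0,0],[0,0,0],1],
    [[0,0,0],[0,0,0],1],
    [[0,0,0],[0,0,0],1],
    [[0,0,0],[0,0,0],1],
    [[0,0,0],[0,0,0],1],
    [[0,0,0],[0,0,0],1],
  ],
  force=25,
)

```text
time: 16.47
position: [0.6284, 0.0583, 0.1072]
tool_rot: [0.035, 2.479, -0.015]
ft_force: [-0.3, -0.1, -0.1]
grip_width: 0.282
```

>>> arm_command(
  motion=[
    [[0,0,0],[0,0,0],1],
    [[0,0,0],[0,0,0],1],
    [[0,0,0],[0,0,0],1],
    [[0,0,0],[0,0,0],1],
    [[0,0,0],[0,0,0],1],
    [[0,0,0],[0,0,0],1],
    [[0,0,0],[0,0,0],1],
  ],
)

```text
time: 17.05
position: [0.6285, 0.0585, 0.1072]
tool_rot: [0.035, 2.479, -0.015]
ft_force: [-1.1, 0.8, 0.6]
grip_width: 0.227
```

```bash
python3 look.py
```

```text
17.05 [0.6285 0.0585 0.1072] [ 0.42  0.08 -0.65  2.2   0.74  0.3   0.68] [-1.1  0.8  0.6] 0.2270667240926559
```

Gripped (≈19.8 mm). I ease the gate to its shut stop first, for a reference; tool +y is now the robot's left.

>>> arm_command(
  motion=[
    [[0,-2,0],[0,0,0],1],
    [[0,-2,0],[0,0,0],1],
    [[0,0,0],[0,0,0],1],
  ],
)

```text
time: 17.3
position: [0.6284, 0.0541, 0.1072]
tool_rot: [0.035, 2.479, -0.015]
ft_force: [-1.0, 1.7, -0.6]
grip_width: 0.223
```

>>> arm_command(
  motion=[
    [[0,-2,0],[0,0,0],1],
    [[0,0,0],[0,0,0],1],
    [[0,0,0],[0,0,0],1],
  ],
)

```text
time: 17.55
position: [0.6284, 0.0528, 0.1072]
tool_rot: [0.034, 2.479, -0.014]
ft_force: [1.5, 2.9, -1.2]
grip_width: 0.227
```

>>> arm_command(
  motion=[
    [[0,-2,0],[0,0,0],1],
    [[0,0,0],[0,0,0],1],
  ],
)

```text
time: 17.72
position: [0.6284, 0.0527, 0.1073]
tool_rot: [0.032, 2.478, -0.011]
ft_force: [1.8, 6.9, -3.7]
grip_width: 0.226
```

The stop is at TCP y = 0.0527: the force rises to 7 N with no motion, and my fit predicted 0.0536. Now I open to about 100 mm.

>>> arm_command(
  motion=[
    [[0,4,0],[0,0,0],1],
    [[0,8,0],[0,0,0],1],
    [[0,8,0],[0,0,0],1],
    [[0,8,0],[0,0,0],1],
    [[0,8,0],[0,0,0],1],
    [[0,8,0],[0,0,0],1],
    [[0,4,0],[0,0,0],1],
    [[0,0,0],[0,0,0],1],
  ],
)

```text
time: 18.38
position: [0.6291, 0.0982, 0.1072]
tool_rot: [0.035, 2.48, -0.017]
ft_force: [-7.8, 0.7, 7.1]
grip_width: 0.226
```

```bash
python3 look.py;python3 pk.py 38 0 6 .12
```

```text
18.3833 [0.6291 0.0982 0.1072] [ 0.33  0.1  -0.66  2.18  0.87  0.36  0.49] [-7.8  0.7  7.1] 0.22608324664753102
[[0, 9, 0], [-0.1, -0.0, -0.1]] 9.0
[[0, 9, 0], [-0.1, -0.0, -0.1]] 9.0
[[0, 9, 0], [-0.1, -0.0, -0.1]] 9.0
[[0, 9, 0], [-0.1, -0.0, -0.1]] 9.0
[[0, 10, -1], [-0.1, -0.0, -0.1]] 10.0
[[0, 9, 0], [-0.1, -0.0, -0.1]] 9.0
end [0.6298 0.1532 0.1078] want [0.6301 0.1535 0.1081] rot err 0.14
```

>>> arm_command(
  motion=[
    [[0,8,-1],[0,0,0],1],
    [[0,8,0],[0,0,0],1],
    [[0,8,-1],[0,0,0],1],
    [[0,8,0],[0,0,0],1],
    [[0,8,0],[0,0,0],1],
    [[0,8,0],[0,0,0],1],
    [[0,4,0],[0,0,0],1],
    [[0,0,0],[0,0,0],1],
  ],
)

```text
time: 19.05
position: [0.6298, 0.1492, 0.1073]
tool_rot: [0.037, 2.481, -0.017]
ft_force: [6.3, 0.7, -8.9]
grip_width: 0.226
```

```bash
python3 look.py scene:c11 wrist:w11; python3 -c "
import cv2
im=cv2.imread('pics/c11.png');cv2.imwrite('pics/c11c.png',cv2.resize(im[180:360,200:400],None,fx=3,fy=3,interpolation=2))"
```

```text
19.05 [0.6298 0.1492 0.1073] [ 0.23  0.14 -0.68  2.15  0.97  0.44  0.32] [ 6.3  0.7 -8.9] 0.22581431691342183
```

View pics/c11c.png

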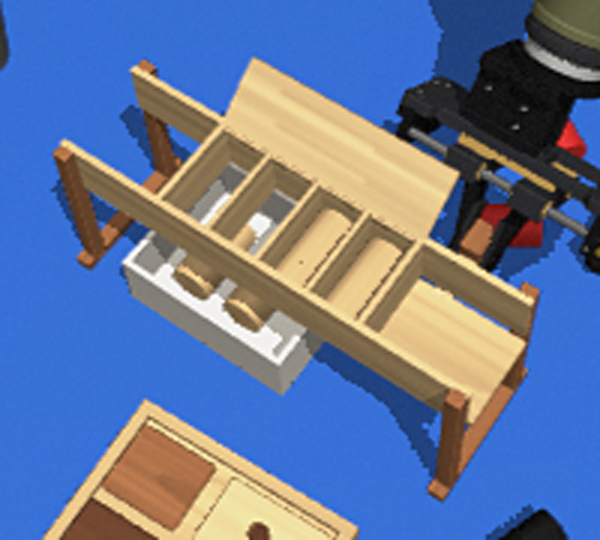

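View pics/w11.png

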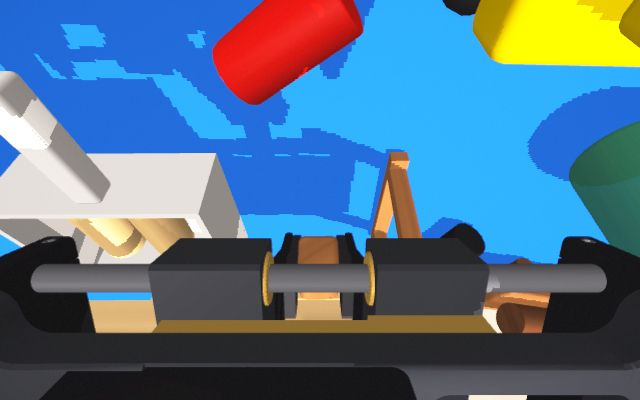

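Both right-hand logs lie in the tub (crop pixels (205,275) and (250,300)), chambers 3 and 4 are still full, and the opening is about 96 mm. Now I close it.

>>> arm_command(
  motion=[
    [[0,-4,1],[0,0,0],1],
    [[0,-8,0],[0,0,0],1],
    [[0,-8,0],[0,0,0],1],
    [[0,-8,0],[0,0,0],1],
    [[0,-8,0],[0,0,0],1],
    [[0,-8,0],[0,0,0],1],
    [[0,-4,0],[0,0,0],1],
    [[0,0,0],[0,0,0],1],
  ],
)

```text
time: 19.82
position: [0.629, 0.0994, 0.1073]
tool_rot: [0.039, 2.48, -0.018]
ft_force: [5.7, -2.2, -6.4]
grip_width: 0.23
```

>>> arm_command(
  motion=[
    [[0,-6,0],[0,0,0],1],
    [[0,-8,0],[0,0,0],1],
    [[0,-8,0],[0,0,0],1],
    [[0,-8,0],[0,0,0],1],
    [[0,-8,0],[0,0,0],1],
    [[0,-8,0],[0,0,0],1],
    [[0,-2,0],[0,0,0],1],
    [[0,0,0],[0,0,0],1],
  ],
)

```text
time: 20.48
position: [0.6282, 0.0529, 0.1074]
tool_rot: [0.038, 2.48, -0.014]
ft_force: [17.6, 0.4, -17.6]
grip_width: 0.223
```

>>> arm_command(
  motion=[
    [[0,-2,1],[0,0,0],1],
    [[0,-2,1],[0,0,0],1],
    [[0,0,0],[0,0,0],1],
  ],
)

```text
time: 20.73
position: [0.6285, 0.0528, 0.1072]
tool_rot: [0.031, 2.478, -0.013]
ft_force: [-9.9, 4.3, 6.2]
grip_width: 0.227
```

>>> arm_command(
  motion=[
    [[0,-1,0],[0,0,0],1],
    [[0,0,-1],[0,0,0],1],
    [[0,0,0],[0,0,0],1],
  ],
)

```text
time: 20.98
position: [0.6284, 0.0527, 0.1073]
tool_rot: [0.03, 2.478, -0.009]
ft_force: [6.0, 7.7, -6.4]
grip_width: 0.227
```

>>> arm_command(
  motion=[
    [[0,0,0],[0,0,0],0.4],
    [[0,0,0],[0,0,0],0.4],
    [[0,0,0],[0,0,0],0.4],
    [[0,0,0],[0,0,0],0.4],
    [[0,0,0],[0,0,0],0.4],
    [[0,0,0],[0,0,0],0.4],
    [[0,0,0],[0,0,0],0.4],
  ],
)

```text
time: 21.57
position: [0.6283, 0.0488, 0.1073]
tool_rot: [0.036, 2.479, -0.016]
ft_force: [0.2, 0.3, -0.4]
grip_width: 0.581
```

```bash
python3 look.py wrist:w12
```

```text
21.5667 [0.6283 0.0488 0.1073] [ 0.44  0.08 -0.65  2.21  0.7   0.29  0.73] [ 0.2  0.3 -0.4] 0.5805077313534638
```

View pics/w12.png

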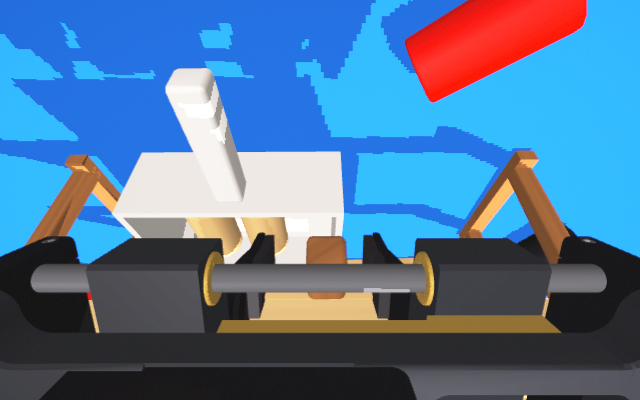

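The knob at columns 306–347 is free between the pads. I back out along the tool axis.

>>> arm_command(
  motion=[
    [[0,2,0],[0,0,0],0.4],
    [[0,0,-8],[0,0,0],0.4],
    [[0,0,-10],[0,0,0],0.4],
    [[0,0,-12],[0,0,0],0.4],
    [[0,0,-12],[0,0,0],0.4],
    [[0,0,-12],[0,0,0],0.4],
    [[0,0,-12],[0,0,0],0.4],
    [[0,0,-14],[0,1,0],0.4],
  ],
)

```text
time: 22.28
position: [0.5777, 0.0528, 0.1697]
tool_rot: [0.035, 2.499, -0.015]
ft_force: [1.0, -1.0, -0.6]
grip_width: 0.597
```

>>> arm_command(
  motion=[
    [[-2,0,-14],[0,2,0],0.4],
    [[-2,0,-14],[0,2,0],0.4],
    [[-2,0,-14],[0,2,0],0.4],
    [[-2,0,-14],[0,2,0],0.4],
    [[0,-10,-14],[0,2,0],0.4],
    [[0,-10,-14],[0,2,0],0.4],
    [[0,0,0],[0,0,0],0.4],
  ],
)

```text
time: 22.87
position: [0.5427, 0.0324, 0.2497]
tool_rot: [0.042, 2.701, -0.013]
ft_force: [1.4, 0.0, 1.4]
grip_width: 0.602
```

```bash
python3 look.py scene:c13 side:s13; python3 - <<'E'
from plan import *
h=np.load('pics/hopper_pose.npy')
for n,f,c in [('scene','c13',(180,360,200,400)),('side','s13',(120,280,200,400))]:
    im=cv2.imread(f'pics/{f}.png');cv2.imwrite(f'pics/{f}c.png',cv2.resize(im[c[0]:c[1],c[2]:c[3]],None,fx=3,fy=3,interpolation=2))
    for t in ['gate_knob','tub_mid','log1','cup','excavator','jar']:
        for q in models.search_frame(n,t):
            w=cam2w(n,[q['location']]); print(n,t,round(q['conf'],2),w.round(3),toloc(w,h).round(3))
E
```

```text
22.8667 [0.5427 0.0324 0.2497] [ 0.38 -0.23 -0.47  2.04 -0.06  0.86  1.47] [1.4 0.  1.4] 0.601788039704997
scene gate_knob 0.56 [[ 0.704 -0.009  0.108]] [[-0.009 -0.041  0.108]]
scene gate_knob 0.52 [[ 0.661 -0.379  0.058]] [[-0.047 -0.412  0.058]]
scene tub_mid 0.97 [[ 0.774 -0.008  0.022]] [[ 0.061 -0.039  0.022]]
scene log1 0.92 [[0.562 0.136 0.033]] [[-0.154  0.102  0.033]]
scene log1 0.86 [[0.447 0.129 0.035]] [[-0.269  0.093  0.035]]
scene log1 0.72 [[ 0.746 -0.048  0.033]] [[ 0.033 -0.08   0.033]]
scene log1 0.64 [[0.716 0.101 0.143]] [[0.001 0.069 0.143]]
scene log1 0.61 [[0.798 0.29  0.032]] [[0.08  0.259 0.032]]
scene log1 0.6 [[0.748 0.001 0.038]] [[ 0.034 -0.031  0.038]]
scene log1 0.56 [[0.712 0.054 0.146]] [[-0.003  0.021  0.146]]
scene cup 0.7 [[ 0.662 -0.381  0.055]] [[-0.046 -0.414  0.055]]
scene excavator 0.85 [[0.502 0.26  0.069]] [[-0.215  0.224  0.069]]
scene jar 0.93 [[0.682 0.398 0.119]] [[-0.038  0.365  0.119]]
side gate_knob 0.55 [[0.637 0.063 0.108]] [[-0.078  0.03   0.108]]
side tub_mid 0.78 [[0.653 0.    0.043]] [[-0.061 -0.033  0.043]]
side tub_mid 0.64 [[0.471 0.273 0.068]] [[-0.247  0.237  0.068]]
side log1 0.73 [[0.789 0.299 0.029]] [[0.07  0.268 0.029]]
side log1 0.73 [[0.435 0.126 0.034]] [[-0.28   0.09   0.034]]
side log1 0.62 [[0.548 0.149 0.036]] [[-0.167  0.114  0.036]]
side log1 0.52 [[0.702 0.012 0.034]] [[-0.012 -0.02   0.034]]
side log1 0.4 [[ 0.699 -0.045  0.039]] [[-0.015 -0.077  0.039]]
side log1 0.39 [[0.722 0.104 0.144]] [[0.007 0.072 0.144]]
side excavator 0.7 [[0.469 0.273 0.07 ]] [[-0.248  0.237  0.07 ]]
side jar 0.81 [[0.646 0.416 0.096]] [[-0.074  0.383  0.096]]
```

View pics/c13c.png

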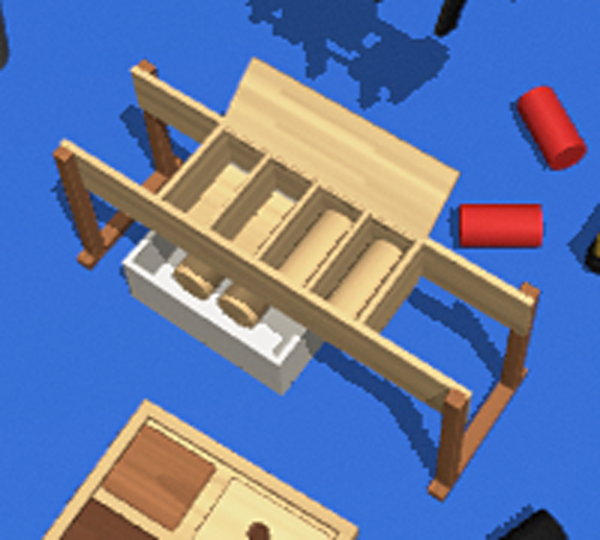

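View pics/s13c.png

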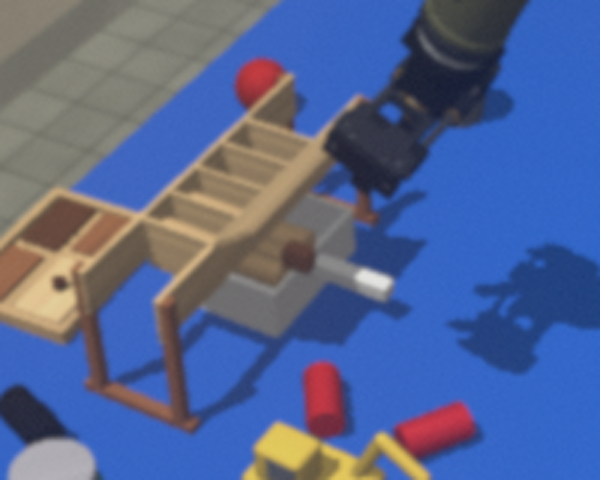

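```bash
python3 - <<'E'
from plan import *
h=np.load('pics/hopper_pose.npy');C=[]
for n,f in [('scene','c13'),('side','s13')]:
    im=cv2.cvtColor(cv2.imread(f'pics/{f}.png'),cv2.COLOR_BGR2HSV); m=(im[...,1]<40)&(im[...,2]>90)
    P,_,_=cloud(n,np.load(f'pics/{f}.npz')['d'],m); L=toloc(P,h)
    P=P[(P[:,2]>.012)&(P[:,2]<.066)&(abs(L[:,0]+.03)<.16)&(abs(L[:,1]+.046)<.12)]; C.append(P)
    t=fit(dt,P,[.715,-.014,0]); print(n,len(P),t[1],toloc(np.array([[*t[0][:2],0]]),h).round(4),np.degrees(t[0][2]-h[2]).round(2))
print(ctrl.get_state()['qd'].round(3)); ctrl.close_job()
E
```

```text
scene 764 0.0005226928485064092 [[-0.0008 -0.0484  0.    ]] -0.39
side 914 0.0012796129500703933 [[ 0.0021 -0.0462  0.    ]] 0.2
[ 0.001  0.     0.002 -0.    -0.001  0.001  0.   ]
the job is handed in; nothing more can be done
```

The job is done and handed in at about 23.5 s of the 64 s allowed. The white tub stands under the right half of the hopper with its handle towards the robot and holds exactly the two right-hand logs.

- **Tub:** it was led by its handle. Fitted in two cameras at the end, it sits at hopper x ≈ -1 to +2 mm, y ≈ -46 to -48 mm, within 0.4° of the hopper's axes. Near the base the arm ran into two joint limits, so the tub was about 10 mm off the table for part of the way; it was lowered again before release.
- **Gate:** I pushed it shut against its stop first, for a reference. Then I opened it about 96 mm, where the two logs dropped, and closed it again to the same stop position (TCP y = 0.0527 m at about 7 N).
- **Knob grasp:** I backed out of the first approach because the last joint was close to its limit. I took the knob again with the tool turned half a turn.
- **Last checks:** the images show two logs in the tub, two still in the third and fourth chambers, and the gate board under the empty chambers. The cup (seen by the scene camera only), excavator, jar, red and black look-alikes are within about 5 mm of where they started, which is the detector's error.
- **Disagreements:** the network gave a few false hits, such as calling the cup and a spot inside the hopper "gate_knob" in the scene view. I ignored those. Up to about 25 N showed at the wrist while closing, from a small pull-back along the tool.

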